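Unlock a curing pot and hold its sprung lid at the cooling index

TASK

The curing pot is done and the denture in it must cool slowly under a lid held ajar. Unlock the lid by turning the handwheel on top one full turn anticlockwise by its knob, to the stop, then lift the sprung lid by its front bar until the pointer on the lid stands level with the index clamped on the quadrant, without swinging far past it, shifting the index or disturbing the things around. Finish while still holding the bar, with the lid steady at the index.

Things in the scene. Friction and masses are not known exactly. Their poses are not given: they have to be found in the camera images.
- pot: round aluminium curing pot, 166 mm across and 97 mm high to the lid's rim, 107 mm at its middle, fixed to the bench, a denture on its cast inside. Origin: centre of its underside, on the bench; z up; -x is its front (lifting bar, gauge), +x its rear (hinge), +y its left (quadrant). A keeper (steel hook, top at z 124 mm) stands at each side at y +-101 mm
- lock_wheel (a joint): the handwheel on the lid, in rad: about 0 (up to 0.4) locked, grows anticlockwise seen from above, stop at 6.283 (unlocked). It draws in two bolts from under the keepers; they come free only past about 5.5, before that the lid cannot be lifted. Turning takes about 0.13 N m (3 to 4 N at the knob); it stays where left
- wheel_axis (a point): point on the handwheel's axis (upright while the lid is shut) at the knob's grip height, 169.5 mm above the bench, over the pot's centre. Dark steel wheel, 95 mm across, its rim's top 142 mm above the bench, 3 spokes
- knob_grip (a point): grip point on the wheel's knob: black upright revolving knob, 17 to 19 mm thick, 46 mm tall (141.5 to 187.5 mm above the bench), 40 mm from the wheel's axis; moves round with the wheel. At wheel angle 0 it stands on the pot's +y side; going anticlockwise it passes the front (-x) next
- lid (a joint): lid angle in rad, 0 shut, grows as the front rises, stop at 1.2. A spring and the lid's weight pull it shut: some 6 to 7 N at the bar when shut, 9 N at 0.7 (square to the lid); it slams shut if let go
- lid_bar: the lifting bar at the lid's front: black round sleeve 12 mm thick and 84 mm long along the pot's y, freely revolving on its bar between two steel arms at y +-50 mm. Origin: the sleeve's middle; y along it. With the lid shut it lies 130 mm in front of the pot's centre, 94 mm above the bench, its axis 47 mm from the lid's rim
- lid_hinge (a point): middle of the lid's hinge line, which runs along the pot's y; 95 mm behind the pot's centre, 94 mm above the bench. The bar swings about it at 225 mm radius
- index (a joint): index clamp on the quadrant, in rad: the lid angle that it marks (0.42 to 0.75, set differently each time). Held by friction: do not touch
- index_nib (a point): tip of the index's nib, on the quadrant's inner face, 62 mm from the hinge line at the marked angle; x runs from it to the hinge line. The index is a dark steel block 22x11x10 mm with a thumbscrew, riding on the upright quadrant (aluminium arc of 64 to 81 mm radius about the hinge line, ticks each 10 degrees) at the pot's left, y = +110 mm
- pointer_tip (a point): tip of the flat steel pointer at the lid's left side, 62 mm from the hinge line, y = +104.5 mm; turns with the lid, level and pointing forward when shut; x runs from it to the hinge line. The lid is at the index when this tip is beside the nib
- rubber_bowl: bystander: rubber mixing bowl, 125 mm across, 65 mm high; origin centre of underside
- cast_lower: bystander: plaster jaw cast, 53x71x27 mm; origin centre of underside
- crucible: bystander: small clay crucible, 51 mm across, 40 mm high; origin centre of underside
- denture_flask: bystander: two-part brass-coloured denture flask, 78x112x53 mm; origin centre of underside
- plaster_spatula: bystander: spatula with wooden handle, 211 mm long, 13 mm high; origin centre of underside

How it is judged:
On the way:
1. the handwheel is turned a full turn to its stop while the lid is still shut (value of joint lock_wheel above 6 rad and value of joint lid below 0.05 rad), for 0.2 s.
At the end, for the whole second after the job is handed in: The fingers hold the bar (over 2 N) and keep the lid still (under 0.05 rad/s) with its pointer within 0.07 rad (4 degrees) of the index; the handwheel is still unlocked (over 5.9 rad) (angle between the x axis of pointer_tip and the x axis of index_nib, either way round below 0.07 rad and velocity of joint lid between -0.05 and 0.05 rad/s and contact force between the fingers and lid_bar above 2 N and value of joint lock_wheel above 5.9 rad); the arm keeps its last pose, push and grip.
It fails at once if the lid is swung more than 16 mm (15 degrees) past the index (z of pointer_tip in the frame of index_nib above 0.016 m).
It fails at once if the index is shifted by more than 4 mm (distance of index_nib from where it was at the start of the episode above 0.004 m).
It fails at once if one of the things around the pot is moved by more than 30 mm (distance of any of rubber_bowl, cast_lower, crucible, denture_flask, plaster_spatula from where it was at the start of the episode above 0.03 m).
It also fails if it takes over 61 s, if anything falls off the work surface, if the arm or the gripper's body presses on something with over 40 N, if the wrist force passes 120 N, or if a joint passes its speed limit or range.

ROBOT

A 6-joint arm with a two-finger parallel gripper is mounted at the origin on a cart in front of the work surface, level with it; the furniture and walls round the work are solid. World frame = base frame: x ahead of the robot, y to its left, z up, the work surface at z = 0. Lengths are in m, angles in rad, forces in N, time in s.
With the tool pointing down it reaches from about 0.35 to 0.775 m from the base axis. Payload 7.3 kg.
Tool frame: the origin (TCP) lies midway between the tips of the shut fingers; the grasp point (between the pads) lies 19 mm behind it; z points along the fingers, y is the direction in which the jaws open and shut (so a half turn about z gives the same grasp; the last joint's range is limited). The gripper opens to 92 mm and grips with 3 to 60 N. Pads are 19 mm wide; open, the fingers measure 130 mm over their backs; the gripper's body (75 mm by 190 mm) begins 47 mm behind the grasp point.
Start: joints at [-1.395, 0.342, 1.524, -0, 1.275, -0.146], TCP at [0.166, -0.498, 0.188] pointing down, gripper open.
Joint ranges: [-2.53, 2.53], [-0.77, 2.02], [0.04, 2.7], [-1, 4.14], [0.28, 2.66], [-3.11, 3.11]. Speed limits (rad/s): [2.57, 2.57, 3.14, 3.14, 3.14, 3.14].

INTERFACE

Orientations are given as [roll, pitch, yaw] about the fixed x, y, z axes, in that order (R = Rz(yaw) Ry(pitch) Rx(roll)).
In Python, from cell import robot gives the robot as it stands.
- The arm moves only by the tool step_arm, never from a script. Its argument "moves" is a list that holds one entry, the list of rows, each a list of 4 numbers: the shift along the tool's x, y, z in m, then the turn about the tool's z in rad. In form: [[[dx, dy, dz, roll], ...]]. A call has 1 to 8 rows; each row shifts and turns the commanded pose from where the row before left it, along the tool's axes as they then stand; what a row does not reach is not made up. A row lasts 1/12 s, in which the tool goes at most 41.7 mm and 7.16 degrees, less where a joint would pass 70% of its speed; a pose out of reach is approached as far as the arm can. A call with a gripper value outside its range is refused whole. "hand" is the opening, from 0 (shut) to 1 (fully open), set as the call begins (left out, the last holds). The fingers move at their own pace and stop on an object; "force" is the grip in N (left out, the last holds). Time passes only in rows, so rows that do not move let the fingers close. It gives the time, the measured TCP pose, the force and the opening at its end, in the units of the state.
- robot.observe(): the state, without advancing time (a new reading comes with each control period).
- robot.read_camera(name): name is "side" or "top"; returns a dict with "frame" (400x640x3 uint8, red, green, blue), "fovy" (degrees; the focal length in pixels is half the picture's height over the tangent of half this angle, whatever the lens; pixels are square), "cx", "cy" (the principal point, pixels), "k1" (the pictures are not rectified: a ray, as slopes to the right and down, at radius r is drawn at 1 + k1 r^2 times it, then the intrinsics apply), "R" (3x3) and "t" (3): a world point X has camera coordinates R X + t. Camera axes: x right, y down, z forward; pixel columns grow to the right and rows downward; lengths in m; the calibration is good to about 2 mm. A picture is of the moment at which its call begins. There is no depth.
- robot.hand_in(): hands the job in, once; it reports no verdict.
The state is a dict: "time": time; "qpos": joint angles; "qvel": joint speeds; "joint_efforts": joint torques, N m; "tool_pos": TCP position; "tool_rot": TCP orientation; "contact_force": force on the tool from outside, world axes, zero at the start; "torque": the same for the moment, N m; "opening": finger opening in m.
Only numpy, scipy, OpenCV 4.12 (cv2) and the standard library are available. Lean on these libraries where they do the work, as an engineer would, in place of code of your own. Each camera call takes 0.05 s, during which the arm holds its last target.

## Working session

There is one attempt and no reset: what is moved stays moved. The work goes in short steps, Python scripts to look and compute and a tool call to move; the robot and the scene stay as the last step left them, time stands still between calls to the robot, and variables do not carry over. Pictures are saved under pics/ and viewed, and the job is handed in when it is done.

Besides the shell and the picture viewer there is one more tool, called after "Call:" as name(argument=value, ...) on one line, values as JSON. step_arm: Moves the arm, as the interface text tells. Its arguments: {"type":"object","properties":{"moves":{"type":"array","items":{"type":"array","items":{"type":"array","items":{"type":"number"}}}},"hand":{"type":"number"},"force":{"type":"number"}},"required":["moves"]}

```bash
mkdir -p pics; ls; cat > h.py <<'E'
import numpy as np,cv2
from cell import robot
def snap(n,tag):
    c=robot.read_camera(n); cv2.imwrite(f'pics/{tag}_{n}.png',c['frame'][:,:,::-1]); np.savez(f'pics/{tag}_{n}.npz',**{k:np.array(v) for k,v in c.items()}); return c
def K(c):
    f=200/np.tan(np.radians(float(c['fovy']))/2); return np.array([[f,0,float(c['cx'])],[0,f,float(c['cy'])],[0,0,1]]),np.array([float(c['k1']),0,0,0,0])
def proj(c,X):
    k,d=K(c); return cv2.projectPoints(np.array(X,float).reshape(-1,1,3),cv2.Rodrigues(np.array(c['R']))[0],np.array(c['t']),k,d)[0].reshape(-1,2)
def ray(c,uv):
    k,d=K(c); n=cv2.undistortPoints(np.array([[uv]],float),k,d)[0,0]; R=np.array(c['R']);t=np.array(c['t'])
    return -R.T@t, R.T@np.array([n[0],n[1],1])
def atz(c,uv,z):
    o,r=ray(c,uv); return o+r*(z-o[2])/r[2]
def load(n,tag): return dict(np.load(f'pics/{tag}_{n}.npz'))
E
python3 - <<'E'
from h import *
s=robot.observe(); print({k:np.round(v,3) for k,v in s.items()})
for n in('top','side'):
    c=snap(n,'a'); print(n,c['fovy'],c['cx'],c['cy'],c['k1'],-np.array(c['R']).T@c['t'])
E
```

```text
pics
{'time': np.float64(0.0), 'qpos': array([-1.395,  0.343,  1.525, -0.   ,  1.275, -0.146]), 'qvel': array([-0.001, -0.001,  0.001, -0.001, -0.   , -0.002]), 'joint_efforts': array([-1.0000e-03, -4.3124e+01, -2.4423e+01,  7.2000e-02,  5.6000e-02,
       -0.0000e+00]), 'tool_pos': array([ 0.166, -0.498,  0.187]), 'tool_rot': array([-3.14 , -0.   ,  0.322]), 'contact_force': array([ 0.256, -0.698, -0.876]), 'torque': array([ 0.028, -0.005, -0.013]), 'opening': np.float64(0.091)}
top 53.47808504580189 321.3193065619068 197.1259316910461 -0.09251337419300433 [ 0.42695263 -0.02285151  1.14749427]
side 44.63657705185321 321.7184577107373 198.70344453442587 0.01529046432797769 [0.22374414 0.87065303 0.64496514]
```

View pics/a_top.png

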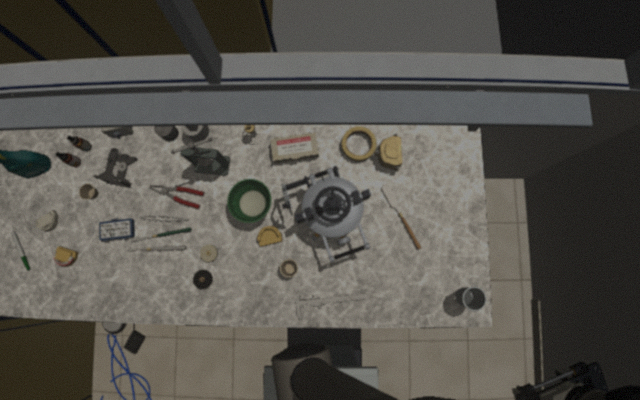

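View pics/a_side.png

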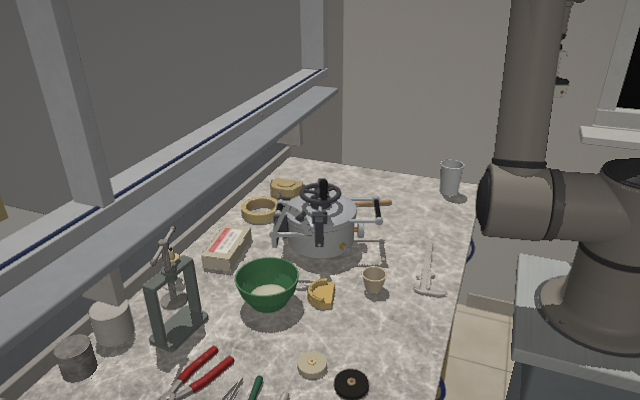

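```bash
python3 - <<'E'
import cv2
a=cv2.imread('pics/a_top.png')[155:275,250:400]; cv2.imwrite('pics/a_top_c.png',cv2.convertScaleAbs(cv2.resize(a,None,fx=5,fy=5,interpolation=cv2.INTER_CUBIC),alpha=1.4))
a=cv2.imread('pics/a_side.png')[165:285,250:400]; cv2.imwrite('pics/a_side_c.png',cv2.convertScaleAbs(cv2.resize(a,None,fx=5,fy=5,interpolation=cv2.INTER_CUBIC),alpha=1.4))
E
```

```text
(no output)
```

View pics/a_top_c.png

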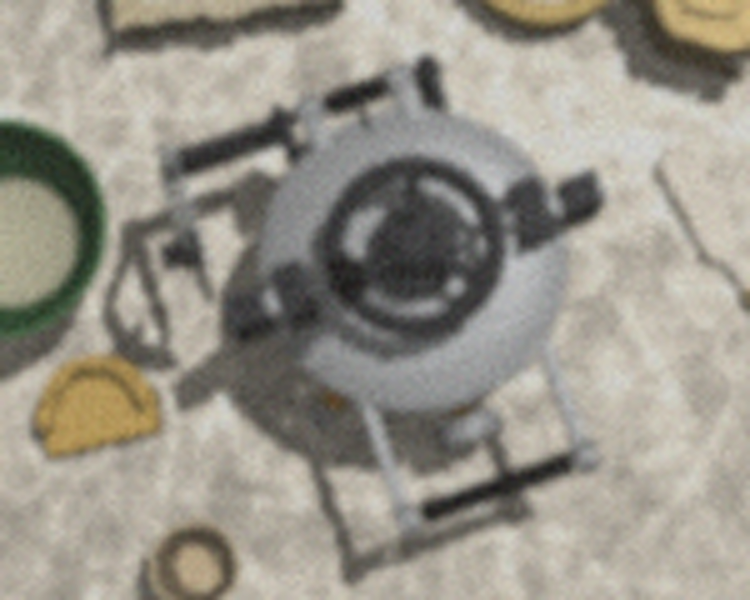

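View pics/a_side_c.png

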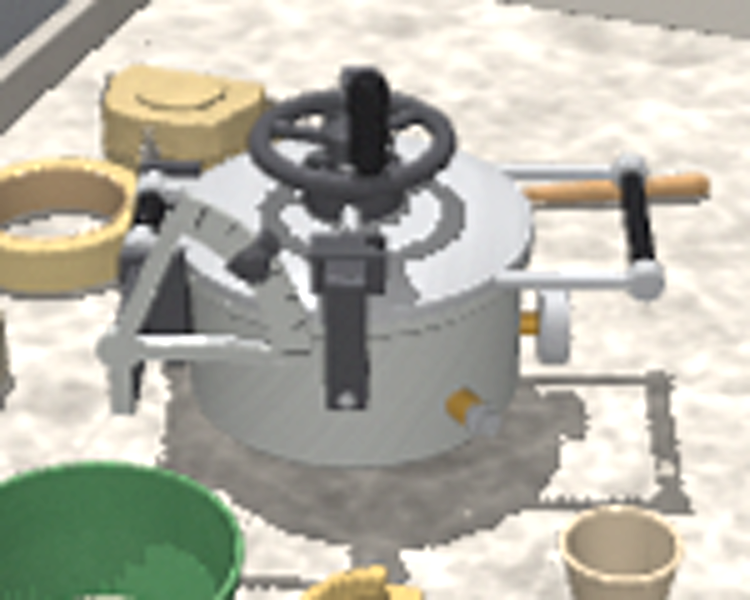

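```bash
cat > fit.py <<'E'
from h import *
from scipy.optimize import least_squares
ct=load('top','a');cs=load('side','a')
T=lambda p:(250+p[0]/5,155+p[1]/5); S=lambda p:(250+p[0]/5,165+p[1]/5)
obs=[('t',(-.13,.042,.094),T((425,513))),('t',(-.13,-.042,.094),T((574,461))),('t',(0,0,.137),T((413,249))),
('s',(-.13,.042,.094),S((648,262))),('s',(-.13,-.042,.094),S((628,172))),('s',(0,0,.137),S((353,145))),('t',(.0,.101,.124),T((290,290))),('t',(.0,-.101,.124),T((530,210)))]
def W(p,X):
    c,s=np.cos(p[2]),np.sin(p[2]);X=np.atleast_2d(X)
    return np.c_[p[0]+c*X[:,0]-s*X[:,1],p[1]+s*X[:,0]+c*X[:,1],X[:,2]]
if __name__=='__main__':
    for o in obs:
        if o[0]=='t':print(o[1],atz(ct,o[2],o[1][2]))
        else: print('s',o[1],atz(cs,o[2],o[1][2]))
    g=lambda p:np.concatenate([(proj(ct if o[0]=='t' else cs,W(p,o[1]))[0]-o[2]) for o in obs])
    r=least_squares(g,[.5,-.05,0.3],loss='soft_l1');print(r.x,np.round(r.fun.reshape(-1,2),1))
    p=r.x
    # knob from side: grip height points
    for uv,z in ((S((368,168)),.1415),(S((369,75)),.1875)):
        P=atz(cs,uv,z);d=P[:2]-p[:2];a=np.arctan2(d[1],d[0])-p[2];print('knob',P,np.hypot(*d),'wheel',a-np.pi/2)
    np.save('pose.npy',p)
    for n,c,o in(('top',ct,(250,155)),('side',cs,(250,165))):
        im=cv2.imread(f'pics/a_{n}.png');im=im[o[1]:o[1]+120,o[0]:o[0]+150];im=cv2.resize(im,None,fx=5,fy=5,interpolation=cv2.INTER_CUBIC)
        def dr(X,col):
            for u in proj(c,W(p,X)): cv2.circle(im,tuple(int(v) for v in (u-o)*5),2,col,-1)
        t=np.linspace(0,6.28,60)
        dr(np.c_[.083*np.cos(t),.083*np.sin(t),0*t+.097],(0,255,0));dr(np.c_[.0475*np.cos(t),.0475*np.sin(t),0*t+.138],(0,0,255))
        dr([(-.13,y,.094) for y in np.linspace(-.05,.05,9)],(255,0,255))
        for a in (.42,.5,.6,.7,.75): dr([(.095-.062*np.cos(a),.110,.094+.062*np.sin(a)),(.095-.081*np.cos(a),.110,.094+.081*np.sin(a))],(255,255,0))
        dr([(.095-.062,.1045,.094),(.095,.1045,.094)],(0,255,255))
        cv2.imwrite(f'pics/fit_{n}.png',im)
E
python3 fit.py
```

```text
(-0.13, 0.042, 0.094) [ 0.45322587 -0.03959268  0.094     ]
(-0.13, -0.042, 0.094) [ 0.48070903 -0.11820038  0.094     ]
(0, 0, 0.137) [ 0.58695472 -0.03271845  0.137     ]
s (-0.13, 0.042, 0.094) [ 0.44751128 -0.04161691  0.094     ]
s (-0.13, -0.042, 0.094) [ 0.47865866 -0.11942139  0.094     ]
s (0, 0, 0.137) [ 0.58064625 -0.02387413  0.137     ]
(0.0, 0.101, 0.124) [0.56723082 0.03114757 0.124     ]
(0.0, -0.101, 0.124) [ 0.60983013 -0.09406762  0.124     ]
[ 0.58616268 -0.0337659   0.35400554] [[ -0.1   1.4]
 [  0.    0.7]
 [  0.4   0.3]
 [ -1.2   0.3]
 [ -0.2   0.2]
 [ -0.7  -2.3]
 [-11.5   6.1]
 [ 13.1  -4.2]]
knob [0.56351839 0.00174615 0.1415    ] 0.04211733263287003 wheel 0.21363956207254287
knob [0.56212463 0.00326675 0.1875    ] 0.044150258413234514 wheel 0.22173971230266476
```

View pics/fit_top.png

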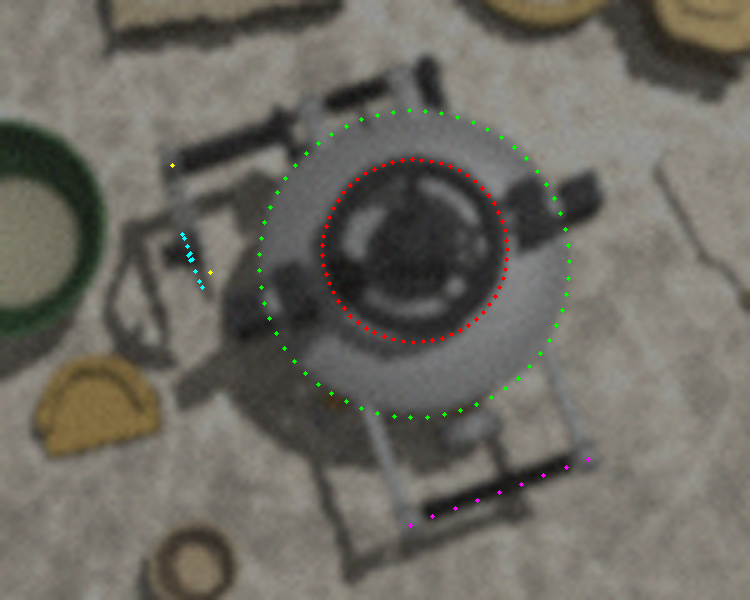

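View pics/fit_side.png

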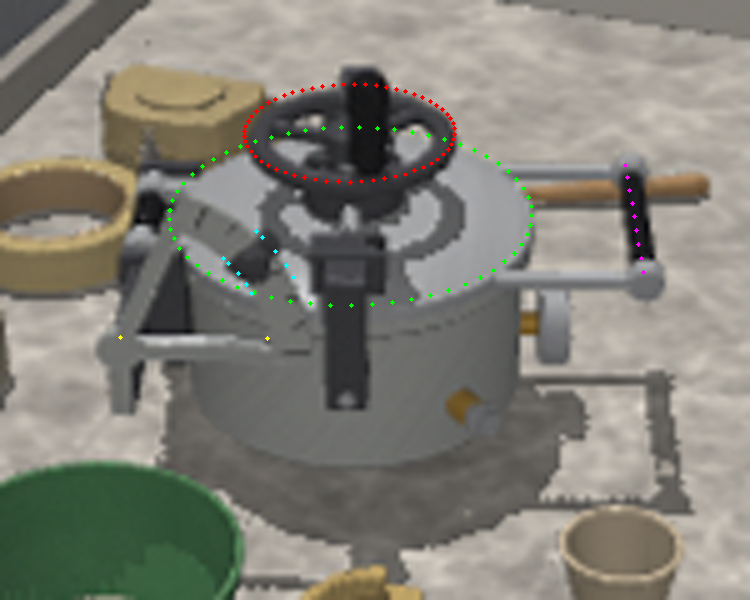

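Call:
step_arm(moves=[[[0,0,-0.01,-0.12],[0,0,-0.01,-0.12],[0,0,-0.01,-0.12],[0,0,-0.01,-0.12],[0,0,-0.01,-0.12],[0,0,-0.01,-0.12],[0,0,0,-0.12],[0,0,0,-0.12]]], hand=0.6, force=20)

```text
time: 0.77
tool_pos: [0.1661, -0.4982, 0.2482]
tool_rot: [3.141, 0.001, 1.288]
contact_force: [1.3, 0.1, -0.0]
opening: 0.0551
```

Call:
step_arm(moves=[[[0,0,0,-0.12],[0,0,0,-0.12],[0,0,0,-0.12],[0,0,0,-0.12],[0,0,0,-0.12],[0,0,0,-0.04]]])

```text
time: 1.27
tool_pos: [0.166, -0.4978, 0.2474]
tool_rot: [3.141, -0.001, 1.928]
contact_force: [0.3, -0.1, 1.2]
opening: 0.0551
```

```bash
cat >> h.py <<'E'
def st():
    s=robot.observe(); print('t',round(float(s['time']),2),'tcp',np.round(s['tool_pos'],4),'yaw',np.round(s['tool_rot'],3),'F',np.round(s['contact_force'],1),'T',np.round(s['torque'],2),'open',round(float(s['opening']),4),'q6',np.round(s['qpos'],2)); return s
def totool(s,d):
    from scipy.spatial.transform import Rotation as Ro
    return Ro.from_euler('xyz',s['tool_rot']).inv().apply(d)
def goto(x):
    s=st(); print('tool shift',np.round(totool(s,np.array(x)-s['tool_pos']),4))
E
python3 - <<'E'
from h import *
goto((.5646,0,.24))
E
```

```text
t 1.27 tcp [ 0.166  -0.4978  0.2474] yaw [ 3.141e+00 -1.000e-03  1.928e+00] F [ 0.3 -0.1  1.2] T [ 0.05 -0.11  0.01] open 0.0551 q6 [-1.4   0.3   1.42 -0.    1.42 -1.75]
tool shift [0.327  0.5475 0.0078]
```

Call:
step_arm(moves=[[[0.02,0.034,0,0],[0.02,0.034,0,0],[0.02,0.034,0,0],[0.02,0.034,0,0],[0.02,0.034,0,0],[0.02,0.034,0,0],[0.02,0.034,0,0],[0.02,0.034,0,0]]])

```text
time: 1.93
tool_pos: [0.3672, -0.2525, 0.2477]
tool_rot: [-3.141, -0.0, 1.922]
contact_force: [0.9, -0.6, 0.1]
opening: 0.055
```

Call:
step_arm(moves=[[[0.02,0.034,0,0],[0.02,0.034,0,0],[0.02,0.034,0,0],[0.02,0.034,0,0],[0.02,0.034,0,0],[0.02,0.034,0,0],[0.01,0.017,0,0],[0,0,0,0]]])

```text
time: 2.6
tool_pos: [0.5309, -0.0528, 0.2469]
tool_rot: [-3.142, -0.001, 1.926]
contact_force: [-0.8, -0.4, -1.1]
opening: 0.0551
```

```bash
python3 - <<'E'
from h import *
goto((.5646,0,.22))
c=snap('top','b');c2=snap('side','b')
for n,c,o in(('top',c,(250,155)),('side',c2,(250,130))):
    im=cv2.imread(f'pics/b_{n}.png')[o[1]:o[1]+140,o[0]:o[0]+150]
    cv2.imwrite(f'pics/b_{n}_c.png',cv2.resize(im,None,fx=4,fy=4,interpolation=cv2.INTER_CUBIC))
E
```

```text
t 2.6 tcp [ 0.5309 -0.0528  0.2469] yaw [-3.142e+00 -1.000e-03  1.926e+00] F [-0.8 -0.4 -1.1] T [-0.02 -0.1   0.01] open 0.0551 q6 [-0.24  0.32  1.39  0.    1.43 -0.6 ]
tool shift [0.0377 0.0499 0.0269]
```

View pics/b_side_c.png

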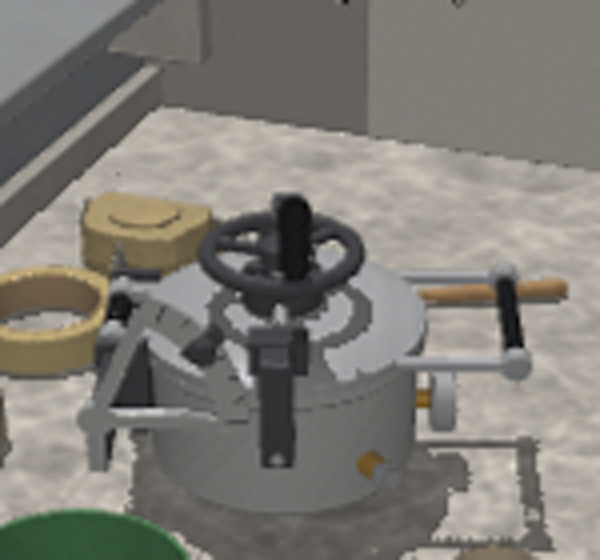

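```bash
python3 - <<'E'
from h import *
for n in('top','side'):
    c=load(n,'b'); print(proj(c,[.531,-.053,.247]))
print(robot.observe()['time'])
c=snap('side','c');c=snap('top','c')
E
```

```text
[[341.95963823 221.52831128]]
[[346.61737765 146.41218932]]
2.7
```

View pics/c_side.png

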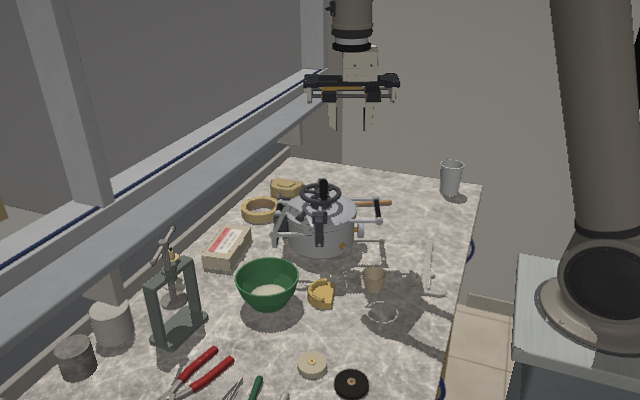

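View pics/c_top.png

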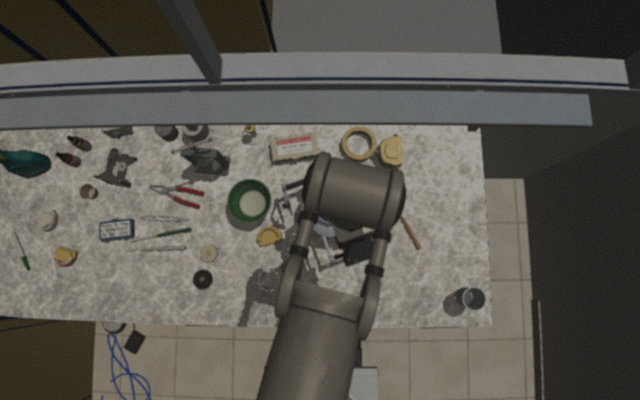

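```bash
python3 - <<'E'
from h import *
c=load('side','c')
im=cv2.imread('pics/c_side.png')
o=(270,40)
im=cv2.resize(im[40:200,270:430],None,fx=3.7,fy=3.7,interpolation=cv2.INTER_CUBIC)
s=robot.observe();print(s['tool_pos'],s['opening'])
yaw=s['tool_rot'][2];ty=np.array([np.sin(yaw),-np.cos(yaw),0]);T=np.array(s['tool_pos'])
for z in(0,.019,.066):
  for k in(-.0275,0,.0275):
    u=proj(c,T+ty*k+[0,0,z])[0]; cv2.circle(im,tuple(int(v) for v in (u-o)*3.7),3,(0,0,255),-1)
cv2.imwrite('pics/c_side_c.png',im)
E
```

```text
[ 0.52861584 -0.05696655  0.24759196] 0.05528197790243587
```

View pics/c_side_c.png

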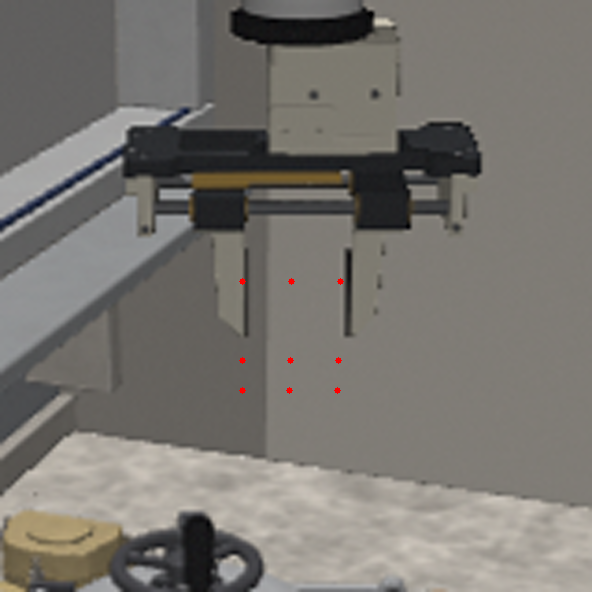

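```bash
python3 - <<'E'
from h import *
cs=load('side','c');ct=load('top','c')
uv=(270+297/3.7,40+335/3.7)
print(atz(cs,uv,.2475),atz(cs,uv,.28))
o=(290,150)
im=cv2.imread('pics/c_top.png')
im=cv2.convertScaleAbs(cv2.resize(im[150:290,290:430],None,fx=4,fy=4,interpolation=cv2.INTER_CUBIC),alpha=1.5)
s=robot.observe()
yaw=s['tool_rot'][2];ty=np.array([np.sin(yaw),-np.cos(yaw),0]);tx=np.array([np.cos(yaw),np.sin(yaw),0]);T=np.array(s['tool_pos'])
for z,col in((.066,(0,0,255)),(.099,(0,255,0))):
  for k in(-.095,0,.095):
   for m in(-.0375,.0375):
    u=proj(ct,T+ty*k+tx*m+[0,0,z])[0]; cv2.circle(im,tuple(int(v) for v in (u-o)*4),3,col,-1)
cv2.imwrite('pics/c_top_c.png',im)
E
```

```text
[ 0.55369912 -0.14603394  0.2475    ] [ 0.5267193 -0.0629013  0.28     ]
```

View pics/c_top_c.png

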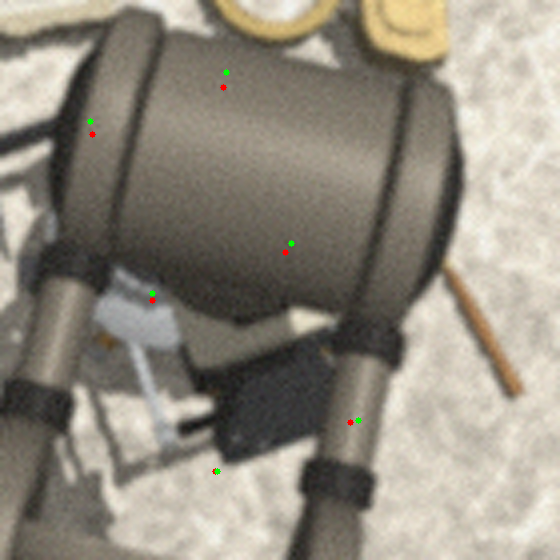

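```bash
python3 - <<'E'
from h import *
goto((.5646,0,.22))
E
```

```text
t 2.8 tcp [ 0.5286 -0.057   0.2476] yaw [-3.141 -0.     1.921] F [-0.1 -0.7  0.2] T [ 0.04 -0.13  0.  ] open 0.0553 q6 [-0.25  0.32  1.4  -0.    1.43 -0.6 ]
tool shift [0.0412 0.0534 0.0275]
```

Call:
step_arm(moves=[[[0.01,0.013,0,0],[0.01,0.013,0,0],[0.01,0.013,0,0],[0.0112,0.0144,0,0],[0,0,0,0],[0,0,0,0]]])

```text
time: 3.3
tool_pos: [0.5649, -0.0, 0.2477]
tool_rot: [-3.141, 0.0, 1.921]
contact_force: [-0.2, -0.2, -0.3]
opening: 0.0554
```

```bash
cat >> h.py <<'E'
def look(tag,n='side',o=(270,80),w=160,h=140,k=4,pts=()):
    s=st();c=snap(n,tag);im=cv2.imread(f'pics/{tag}_{n}.png')
    im=cv2.convertScaleAbs(cv2.resize(im[o[1]:o[1]+h,o[0]:o[0]+w],None,fx=k,fy=k,interpolation=cv2.INTER_CUBIC),alpha=1.3)
    for X in pts:
        u=proj(c,X)[0]; cv2.circle(im,tuple(int(v) for v in (u-o)*k),2,(0,0,255),-1)
    cv2.imwrite(f'pics/{tag}_{n}_c.png',im);return c,s
E
python3 - <<'E'
from h import *
T=np.array(robot.observe()['tool_pos'])
look('d',pts=[T,T+[0,0,.019],T+[0,0,.066]])
E
```

```text
t 3.3 tcp [ 0.5649 -0.      0.2477] yaw [-3.141  0.     1.921] F [-0.2 -0.2 -0.3] T [-0.01 -0.14 -0.  ] open 0.0554 q6 [-0.14  0.38  1.3  -0.    1.46 -0.49]
```

View pics/d_side_c.png

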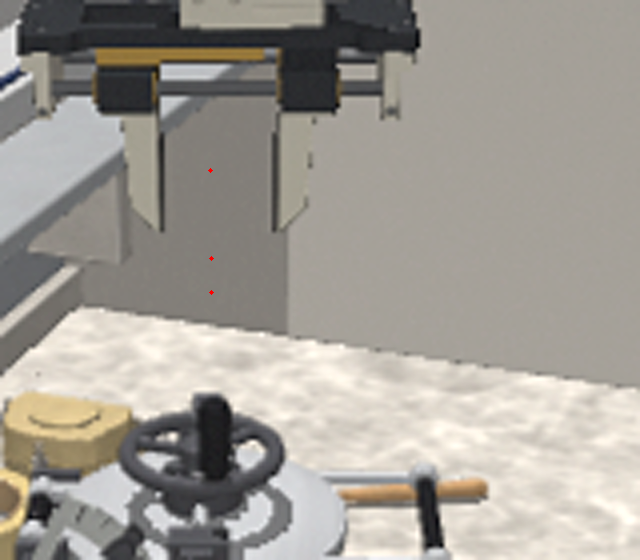

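Call:
step_arm(moves=[[[0,0,0.015,0],[0,0,0.015,0],[0,0,0.015,0],[0,0,0.013,0],[0,0,0,0]]])

```text
time: 3.77
tool_pos: [0.5631, -0.0005, 0.1874]
tool_rot: [-3.137, -0.002, 1.92]
contact_force: [-1.0, -0.3, 0.2]
opening: 0.0553
```

```bash
python3 - <<'E'
from h import *
T=np.array(robot.observe()['tool_pos'])
look('e',pts=[T,T+[0,0,.019],T+[0,0,.066]])
E
```

```text
t 3.77 tcp [ 5.631e-01 -5.000e-04  1.874e-01] yaw [-3.137e+00 -2.000e-03  1.920e+00] F [-1.  -0.3  0.2] T [-0.02 -0.08 -0.02] open 0.0553 q6 [-0.14  0.42  1.41 -0.    1.32 -0.49]
```

View pics/e_side_c.png

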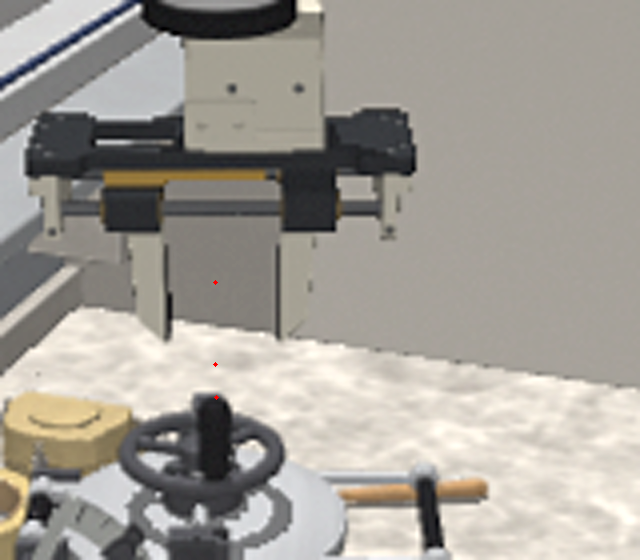

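Call:
step_arm(moves=[[[0,0,0.01,0],[0,0,0.01,0],[0,0,0.01,0],[0,0,0.006,0],[0,0,0,0]]])

```text
time: 4.23
tool_pos: [0.5642, 0.0009, 0.1519]
tool_rot: [-3.139, -0.001, 1.922]
contact_force: [1.3, 0.2, -0.3]
opening: 0.055
```

```bash
python3 - <<'E'
from h import *
T=np.array(robot.observe()['tool_pos'])
look('f',pts=[T,T+[0,0,.019],T+[0,0,.066]])
E
```

```text
t 4.23 tcp [0.5642 0.0009 0.1519] yaw [-3.139e+00 -1.000e-03  1.922e+00] F [ 1.3  0.2 -0.3] T [ 0.01 -0.14  0.02] open 0.055 q6 [-0.13  0.45  1.47 -0.    1.23 -0.49]
```

View pics/f_side_c.png

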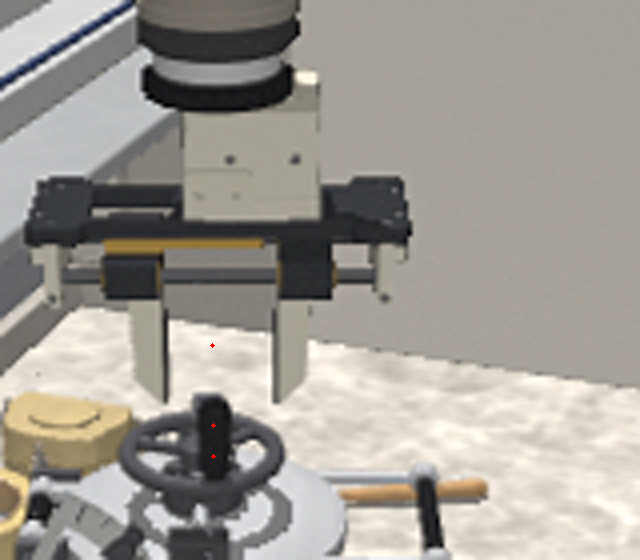

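Call:
step_arm(moves=[[[0,0.003,0.008,0],[0,0,0.008,0],[0,0,0.007,0],[0,0,0,0]]])

```text
time: 4.62
tool_pos: [0.5671, 0.002, 0.1288]
tool_rot: [-3.139, -0.001, 1.922]
contact_force: [0.2, 0.7, -0.6]
opening: 0.0549
```

```bash
python3 - <<'E'
from h import *
T=np.array(robot.observe()['tool_pos'])
look('g',pts=[T+[0,0,.033]])
look('g','top',o=(270,140))
E
```

```text
t 4.62 tcp [0.5671 0.002  0.1288] yaw [-3.139e+00 -1.000e-03  1.922e+00] F [ 0.2  0.7 -0.6] T [-0.09 -0.13 -0.02] open 0.0549 q6 [-0.13  0.47  1.49 -0.    1.18 -0.48]
t 4.67 tcp [0.5674 0.002  0.1297] yaw [-3.139e+00 -1.000e-03  1.922e+00] F [ 0.6 -0.2 -0. ] T [ 0.04 -0.12 -0.01] open 0.0554 q6 [-0.13  0.47  1.49 -0.    1.18 -0.48]
```

View pics/g_side_c.png

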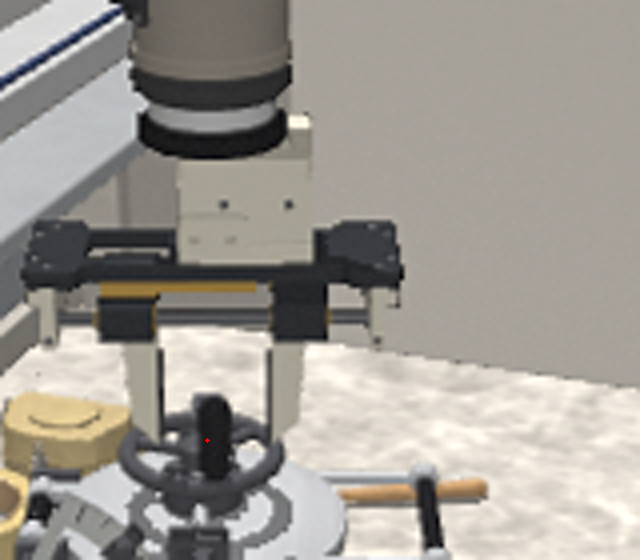

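View pics/g_top_c.png

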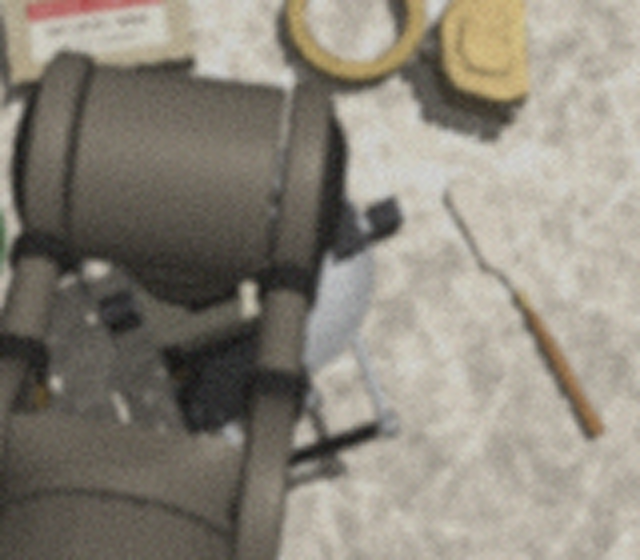

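Call:
step_arm(moves=[[[0,0,0.004,0],[0,0,0.004,0],[0,0,0.003,0],[0,0,0,0]]])

```text
time: 5.05
tool_pos: [0.5676, 0.0019, 0.1191]
tool_rot: [-3.14, -0.0, 1.922]
contact_force: [0.4, 0.3, -0.3]
opening: 0.0547
```

Call:
step_arm(moves=[[[0,0,0,0],[0,0,0,0],[0,0,0,0],[0,0,0,0]]], hand=0, force=15)

```text
time: 5.38
tool_pos: [0.5682, 0.0018, 0.12]
tool_rot: [3.141, 0.0, 1.922]
contact_force: [-0.7, -0.2, 0.0]
opening: 0.0329
```

```bash
python3 - <<'E'
from h import *
T=np.array(robot.observe()['tool_pos'])
look('i',pts=[T+[0,0,.033]])
E
```

```text
t 5.38 tcp [0.5682 0.0018 0.12  ] yaw [3.141 0.    1.922] F [-0.7 -0.2  0. ] T [ 0.02 -0.13 -0.01] open 0.0329 q6 [-0.13  0.48  1.5  -0.    1.16 -0.48]
```

View pics/i_side_c.png

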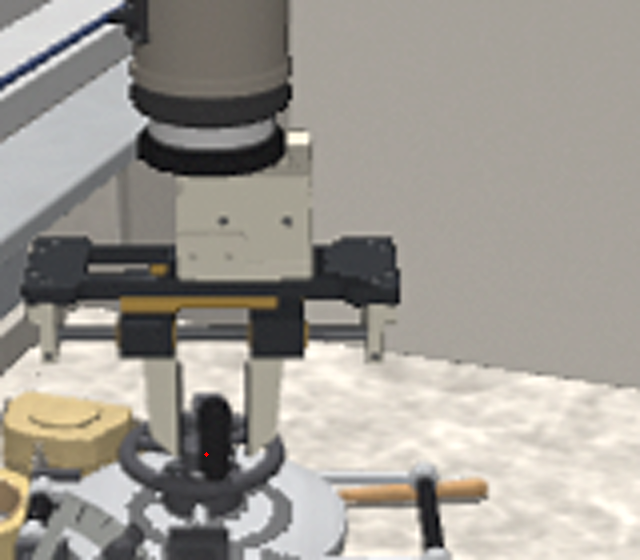

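Call:
step_arm(moves=[[[0,0,0,0],[0,0,0,0],[0,0,0,0],[0,0,0,0],[0,0,0,0],[0,0,0,0]]])

```text
time: 5.93
tool_pos: [0.568, 0.0018, 0.1199]
tool_rot: [-3.141, 0.0, 1.922]
contact_force: [-2.7, -0.7, 1.4]
opening: 0.0176
```

```bash
python3 - <<'E'
from h import *
T=np.array(robot.observe()['tool_pos'])
look('j',pts=[T+[0,0,.033]])
E
```

```text
t 5.93 tcp [0.568  0.0018 0.1199] yaw [-3.141  0.     1.922] F [-2.7 -0.7  1.4] T [-0.04  0.13  0.02] open 0.0176 q6 [-0.13  0.48  1.5  -0.    1.16 -0.48]
```

View pics/j_side_c.png

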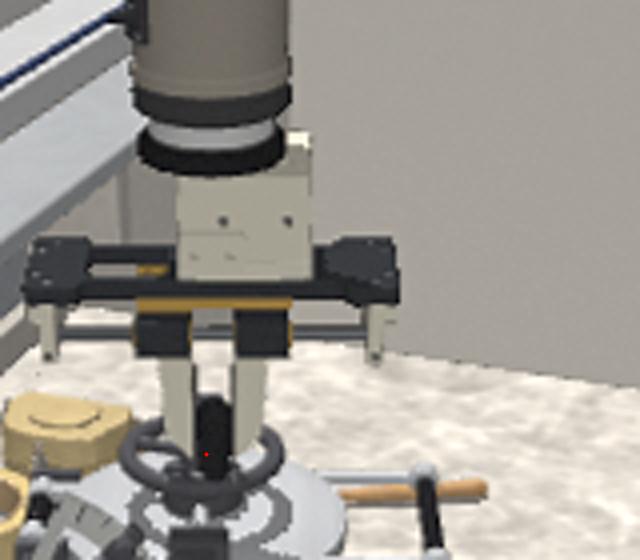

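```bash
python3 - <<'E'
import numpy as np
p=.138+np.arange(0,57)*.125
x=np.round(.04*np.cos(p),4);y=np.round(-.04*np.sin(p),4)
for i in range(0,56,8):
    print(i,[[round(x[j+1]-x[j],4),round(y[j+1]-y[j],4),0,0] for j in range(i,i+8)])
E
```

```text
0 [[np.float64(-0.001), np.float64(-0.0049), 0, 0], [np.float64(-0.0016), np.float64(-0.0047), 0, 0], [np.float64(-0.0021), np.float64(-0.0045), 0, 0], [np.float64(-0.0028), np.float64(-0.0042), 0, 0], [np.float64(-0.0032), np.float64(-0.0038), 0, 0], [np.float64(-0.0037), np.float64(-0.0034), 0, 0], [np.float64(-0.004), np.float64(-0.0029), 0, 0], [np.float64(-0.0044), np.float64(-0.0024), 0, 0]]
8 [[np.float64(-0.0047), np.float64(-0.0018), 0, 0], [np.float64(-0.0048), np.float64(-0.0012), 0, 0], [np.float64(-0.005), np.float64(-0.0006), 0, 0], [np.float64(-0.005), np.float64(0.0), 0, 0], [np.float64(-0.0049), np.float64(0.0006), 0, 0], [np.float64(-0.0049), np.float64(0.0013), 0, 0], [np.float64(-0.0046), np.float64(0.0018), 0, 0], [np.float64(-0.0044), np.float64(0.0025), 0, 0]]
16 [[np.float64(-0.004), np.float64(0.0029), 0, 0], [np.float64(-0.0037), np.float64(0.0034), 0, 0], [np.float64(-0.0032), np.float64(0.0039), 0, 0], [np.float64(-0.0026), np.float64(0.0042), 0, 0], [np.float64(-0.0022), np.float64(0.0045), 0, 0], [np.float64(-0.0015), np.float64(0.0048), 0, 0], [np.float
[... 953 characters left out ...]
 0, 0], [np.float64(0.0037), np.float64(-0.0033), 0, 0], [np.float64(0.0033), np.float64(-0.0038), 0, 0], [np.float64(0.0027), np.float64(-0.0042), 0, 0], [np.float64(0.0022), np.float64(-0.0045), 0, 0], [np.float64(0.0016), np.float64(-0.0047), 0, 0], [np.float64(0.0011), np.float64(-0.0049), 0, 0]]
48 [[np.float64(0.0004), np.float64(-0.005), 0, 0], [np.float64(-0.0002), np.float64(-0.005), 0, 0], [np.float64(-0.0009), np.float64(-0.0049), 0, 0], [np.float64(-0.0014), np.float64(-0.0048), 0, 0], [np.float64(-0.002), np.float64(-0.0046), 0, 0], [np.float64(-0.0026), np.float64(-0.0042), 0, 0], [np.float64(-0.0031), np.float64(-0.004), 0, 0], [np.float64(-0.0035), np.float64(-0.0035), 0, 0]]
```

Call:
step_arm(moves=[[[-0.001,-0.0049,0,0],[-0.0016,-0.0047,0,0],[-0.0021,-0.0045,0,0],[-0.0028,-0.0042,0,0],[-0.0032,-0.0038,0,0],[-0.0037,-0.0034,0,0],[-0.004,-0.0029,0,0],[-0.0044,-0.0024,0,0]]])

```text
time: 6.65
tool_pos: [0.5486, -0.0304, 0.1199]
tool_rot: [3.137, 0.001, 1.921]
contact_force: [10.5, 3.0, -6.2]
opening: 0.0176
```

```bash
python3 - <<'E'
from h import *
T=np.array(robot.observe()['tool_pos'])
C=np.array([.5868,-.0335])
d=T[:2]-C;print(np.hypot(*d),np.arctan2(d[1],d[0])-2.06)
look('k',pts=[T+[0,0,.033]])
E
```

```text
0.03830778835943697 1.000329658106485
t 6.65 tcp [ 0.5486 -0.0304  0.1199] yaw [3.137e+00 1.000e-03 1.921e+00] F [10.5  3.  -6.2] T [ 0.55 -1.81  0.04] open 0.0176 q6 [-0.2   0.45  1.56  0.    1.13 -0.55]
```

View pics/k_side_c.png

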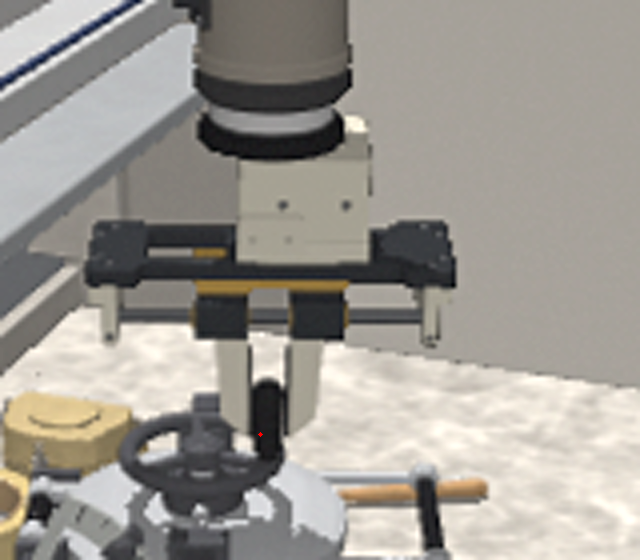

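Call:
step_arm(moves=[[[-0.0047,-0.0003,0,0],[-0.0048,-0.0012,0,0],[-0.005,-0.0006,0,0],[-0.005,0.0,0,0],[-0.0049,0.0006,0,0],[-0.0049,0.0013,0,0],[-0.0046,0.0018,0,0],[-0.0044,0.0025,0,0]]])

```text
time: 7.37
tool_pos: [0.5634, -0.0636, 0.1198]
tool_rot: [3.142, -0.003, 1.922]
contact_force: [0.9, 6.1, 0.3]
opening: 0.0178
```

```bash
python3 - <<'E'
from h import *
s=st();T=np.array(s['tool_pos'])
for C in ([.5868,-.0335],[.588,-.033]):
    d=T[:2]-C;print(np.hypot(*d),np.arctan2(d[1],d[0])%6.283-2.06)
E
```

```text
t 7.37 tcp [ 0.5634 -0.0636  0.1198] yaw [ 3.142e+00 -3.000e-03  1.922e+00] F [0.9 6.1 0.3] T [ 1.08 -0.26  0.01] open 0.0178 q6 [-0.25  0.48  1.51  0.    1.16 -0.6 ]
0.03809500117601973 1.9914888544320122
0.03923142656799632 1.9751587755626994
```

Call:
step_arm(moves=[[[-0.0034,0.0036,0,0],[-0.0037,0.0034,0,0],[-0.0032,0.0039,0,0],[-0.0026,0.0042,0,0],[-0.0022,0.0045,0,0],[-0.0015,0.0048,0,0],[-0.001,0.0049,0,0],[-0.0003,0.005,0,0]]])

```text
time: 8.03
tool_pos: [0.6027, -0.07, 0.1198]
tool_rot: [-3.141, 0.0, 1.922]
contact_force: [-4.2, 0.9, 3.7]
opening: 0.0178
```

Call:
step_arm(moves=[[[0.0003,0.0049,0,0],[0.0009,0.005,0,0],[0.0015,0.0047,0,0],[0.0021,0.0046,0,0],[0.0027,0.0042,0,0],[0.0031,0.0039,0,0],[0.0036,0.0034,0,0],[0.0041,0.003,0,0]]])

```text
time: 8.7
tool_pos: [0.6281, -0.0409, 0.1199]
tool_rot: [3.141, 0.001, 1.922]
contact_force: [-4.4, -2.3, 4.5]
opening: 0.0178
```

```bash
python3 - <<'E'
from h import *
s=st();T=np.array(s['tool_pos'])
for C in ([.5868,-.0335],[.588,-.033]):
    d=T[:2]-C;print(np.hypot(*d),np.arctan2(d[1],d[0])%6.283+6.283-2.06)
E
```

```text
t 8.7 tcp [ 0.6281 -0.0409  0.1199] yaw [3.141e+00 1.000e-03 1.922e+00] F [-4.4 -2.3  4.5] T [-0.53  0.61  0.01] open 0.0178 q6 [-0.19  0.59  1.31 -0.    1.24 -0.54]
0.04193191932026513 10.329402730168043
0.040844474126580224 10.312189257003554
```

Forces are low; continue.

Call:
step_arm(moves=[[[0.0043,0.0024,0,0],[0.0047,0.0019,0,0],[0.0048,0.0013,0,0],[0.0049,0.0007,0,0],[0.005,0.0,0,0],[0.005,-0.0005,0,0],[0.0048,-0.0012,0,0],[0.0047,-0.0018,0,0]]])

```text
time: 9.37
tool_pos: [0.6181, -0.0047, 0.12]
tool_rot: [3.14, 0.002, 1.922]
contact_force: [-0.5, -6.1, 2.0]
opening: 0.0178
```

```bash
python3 - <<'E'
from h import *
s=st();T=np.array(s['tool_pos'])
for C in ([.5868,-.0335],[.588,-.033]):
    d=T[:2]-C;print(np.hypot(*d),np.arctan2(d[1],d[0])%6.283+6.283-2.06)
E
```

```text
t 9.37 tcp [ 0.6181 -0.0047  0.12  ] yaw [3.140e+00 2.000e-03 1.922e+00] F [-0.5 -6.1  2. ] T [-1.    0.07 -0.03] open 0.0178 q6 [-0.13  0.57  1.35 -0.    1.22 -0.48]
0.04254530916906724 4.968120435999317
0.041326680033719955 4.978916801662631
```

Call:
step_arm(moves=[[[0.0039,-0.0028,0,0],[0.0041,-0.0029,0,0],[0.0037,-0.0033,0,0],[0.0033,-0.0038,0,0],[0.0027,-0.0042,0,0],[0.0022,-0.0045,0,0],[0.0016,-0.0047,0,0],[0.0011,-0.0049,0,0]]])

```text
time: 10.03
tool_pos: [0.58, 0.0068, 0.1199]
tool_rot: [3.141, -0.0, 1.922]
contact_force: [4.8, -1.2, 0.1]
opening: 0.0179
```

```bash
python3 - <<'E'
from h import *
s=st();T=np.array(s['tool_pos'])
for C in ([.5868,-.0335],[.588,-.033]):
    d=T[:2]-C;a=np.arctan2(d[1],d[0])+6.283;print(np.hypot(*d),a-2.06,a-1.571-.354)
E
```

```text
t 10.03 tcp [0.58   0.0068 0.1199] yaw [ 3.141 -0.     1.922] F [ 4.8 -1.2  0.1] T [-0.13 -0.82 -0.04] open 0.0179 q6 [-0.12  0.5   1.47  0.    1.17 -0.47]
0.0408900600440897 5.960174046202372 6.095174046202373
0.04061544089293801 5.991355294626045 6.1263552946260456
```

Call:
step_arm(moves=[[[0.0003,-0.0035,0,0],[0,-0.0035,0,0],[-0.0002,-0.003,0,0],[0,0,0,0]]])

```text
time: 10.37
tool_pos: [0.5747, 0.0049, 0.1201]
tool_rot: [3.132, -0.0, 1.921]
contact_force: [18.5, 7.5, -7.2]
opening: 0.0184
```

```bash
python3 - <<'E'
from h import *
s=st();T=np.array(s['tool_pos'])
for C in ([.5868,-.0335],[.588,-.033]):
    d=T[:2]-C;a=np.arctan2(d[1],d[0])+6.283;print(np.hypot(*d),a-2.06,a-1.571-.354)
look('l',pts=[T+[0,0,.033]])
E
```

```text
t 10.37 tcp [0.5747 0.0049 0.1201] yaw [ 3.132 -0.     1.921] F [18.5  7.5 -7.2] T [ 1.27 -3.09 -0.  ] open 0.0184 q6 [-0.13  0.49  1.49  0.01  1.15 -0.48]
0.04029131389063768 6.098439730382461 6.233439730382462
0.040195137999876174 6.1306561957618015 6.265656195761802
t 10.37 tcp [0.5747 0.0049 0.1201] yaw [ 3.132 -0.     1.921] F [18.5  7.5 -7.2] T [ 1.27 -3.09 -0.  ] open 0.0184 q6 [-0.13  0.49  1.49  0.01  1.15 -0.48]
```

View pics/l_side_c.png

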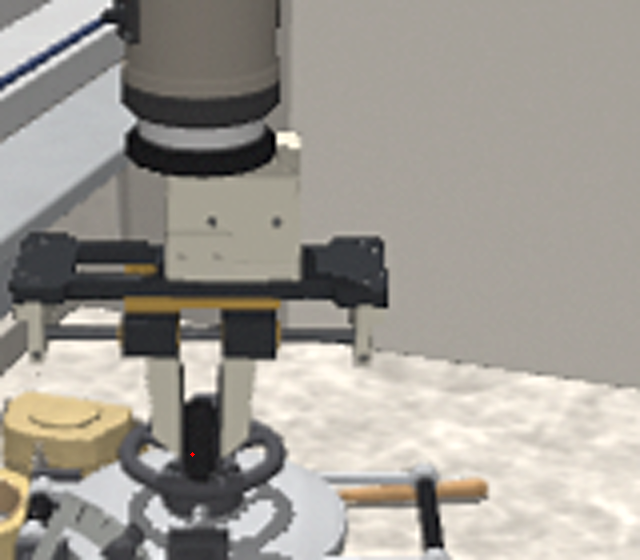

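Call:
step_arm(moves=[[[0,0,0,0],[0,0,0,0],[0,0,0,0],[0,0.003,0,0]]])

```text
time: 10.75
tool_pos: [0.5752, 0.0053, 0.1199]
tool_rot: [3.138, -0.001, 1.922]
contact_force: [2.5, 1.2, 2.3]
opening: 0.0176
```

Call:
step_arm(moves=[[[0,0,0,0],[0,0,0,0],[0,0,0,0],[0,0,0,0],[0,0,0,0]]], hand=0.5)

```text
time: 11.17
tool_pos: [0.5729, 0.004, 0.1195]
tool_rot: [-3.14, -0.001, 1.922]
contact_force: [1.0, 0.1, -0.0]
opening: 0.0444
```

Call:
step_arm(moves=[[[0,0,-0.012,0],[0,0,-0.012,0],[0,0,-0.015,0],[0,0,-0.015,0],[0,0,-0.006,0],[0,0,0,0]]])

```text
time: 11.67
tool_pos: [0.5743, 0.0039, 0.1812]
tool_rot: [3.139, 0.001, 1.922]
contact_force: [0.5, -0.4, 0.4]
opening: 0.0463
```

```bash
python3 - <<'E'
from h import *
look('m')
look('m2',o=(285,190),w=100,h=75,k=8)
E
```

```text
t 11.67 tcp [0.5743 0.0039 0.1812] yaw [3.139e+00 1.000e-03 1.922e+00] F [ 0.5 -0.4  0.4] T [ 0.02 -0.16 -0.04] open 0.0463 q6 [-0.13  0.44  1.4  -0.    1.31 -0.48]
t 11.72 tcp [0.5737 0.004  0.18  ] yaw [3.141 0.    1.922] F [-0.5 -0.3 -0.3] T [-0.07 -0.06 -0.02] open 0.0457 q6 [-0.13  0.44  1.4  -0.    1.3  -0.48]
```

View pics/m_side_c.png

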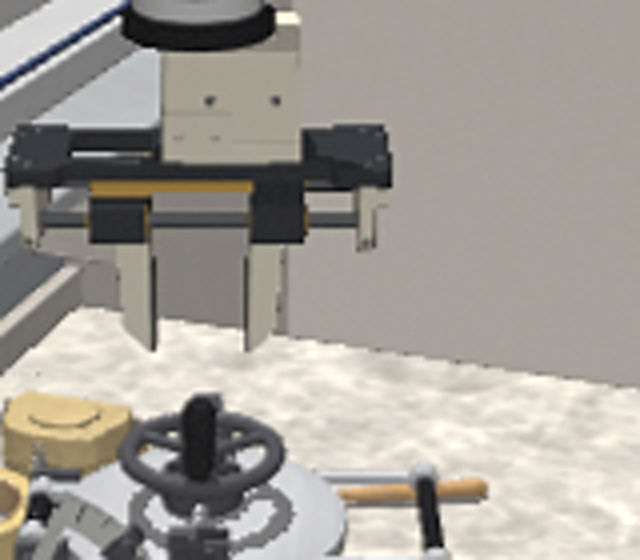

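View pics/m2_side_c.png

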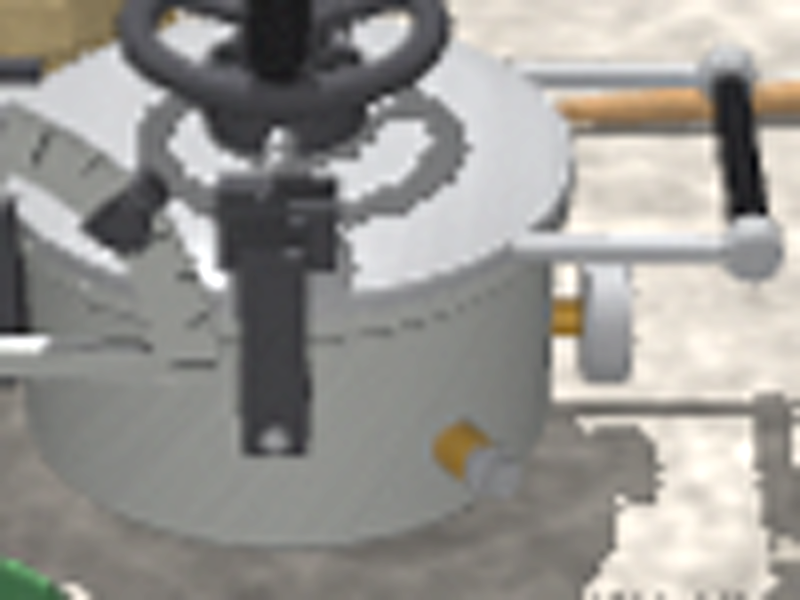

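```bash
python3 - <<'E'
from h import *
from fit import W
p=np.load('pose.npy');p[:2]=[.5868,-.0336]
c=load('side','m2')
for y in(.110,):
  for r in(.062,.0725,.081):
    print(y,r,[tuple(np.round((proj(c,W(p,(.095-r*np.cos(a),y,.094+r*np.sin(a))))[0]-(285,190))*8).astype(int)) for a in np.radians([0,10,20,30,35,40,45,50,60])])
print((proj(c,W(p,(.095,.11,.094)))[0]-(285,190))*8)
E
python3 - <<'E'
import cv2
im=cv2.imread('pics/m2_side.png')[196:245,262:320]
cv2.imwrite('pics/m3.png',cv2.convertScaleAbs(cv2.resize(im,None,fx=12,fy=12,interpolation=cv2.INTER_CUBIC),alpha=1.2))
E
```

```text
0.11 0.062 [(np.int64(144), np.int64(352)), (np.int64(139), np.int64(318)), (np.int64(127), np.int64(283)), (np.int64(109), np.int64(251)), (np.int64(97), np.int64(236)), (np.int64(84), np.int64(221)), (np.int64(69), np.int64(208)), (np.int64(53), np.int64(196)), (np.int64(17), np.int64(175))]
0.11 0.0725 [(np.int64(184), np.int64(352)), (np.int64(179), np.int64(312)), (np.int64(165), np.int64(272)), (np.int64(143), np.int64(234)), (np.int64(129), np.int64(216)), (np.int64(114), np.int64(199)), (np.int64(97), np.int64(183)), (np.int64(78), np.int64(169)), (np.int64(36), np.int64(144))]
0.11 0.081 [(np.int64(216), np.int64(353)), (np.int64(211), np.int64(307)), (np.int64(195), np.int64(262)), (np.int64(171), np.int64(219)), (np.int64(156), np.int64(199)), (np.int64(139), np.int64(181)), (np.int64(119), np.int64(163)), (np.int64(98), np.int64(147)), (np.int64(52), np.int64(119))]
[-91.81249336 351.87249736]
```

View pics/m3.png

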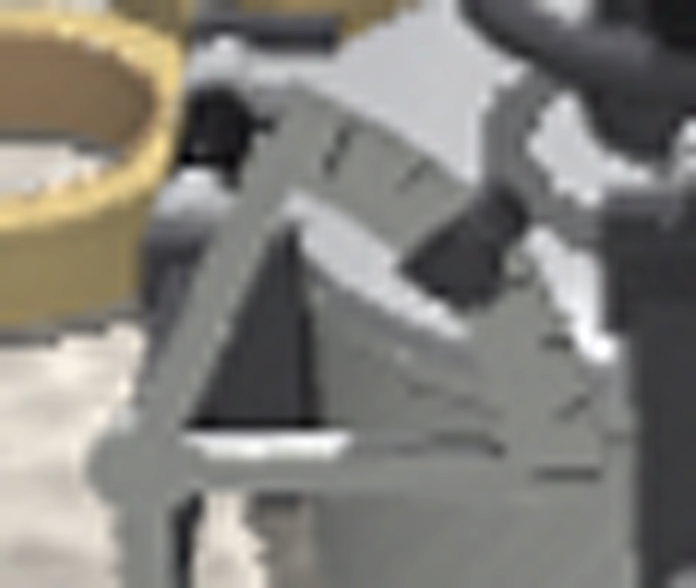

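```bash
cat > ov.py <<'E'
from h import *
from fit import W
import sys
p=np.load('pose.npy');p[:2]=[.5868,-.0336]
c=load('side','m2')
base=cv2.imread('pics/m2_side.png')[205:240,285:315]
out=[]
for a in [float(v) for v in sys.argv[1:]]:
    im=cv2.convertScaleAbs(cv2.resize(base,None,fx=13,fy=13,interpolation=cv2.INTER_CUBIC),alpha=1.3)
    for y,col in((.105,(255,0,0)),(.116,(0,0,255))):
        P=[]
        for r,t in((.062,-.0055),(.084,-.0055),(.084,.0055),(.062,.0055)):
            ca,sa=np.cos(a),np.sin(a)
            P.append(proj(c,W(p,(.095-r*ca+t*sa,y,.094+r*sa+t*ca)))[0])
        P=(np.array(P)+[0,1.3]-[285,205]+.5)*13-.5
        cv2.polylines(im,[P.astype(int)],True,col,1)
    for d in range(0,70,10):
        q=np.radians(d);P=np.array([proj(c,W(p,(.095-r*np.cos(q),.1125,.094+r*np.sin(q))))[0] for r in(.074,.080)]);P=(P+[0,1.3]-[285,205]+.5)*13-.5
        cv2.polylines(im,[P.astype(int)],False,(0,255,0),1)
    out.append(im)
cv2.imwrite('pics/ov.png',np.hstack(out))
E
python3 ov.py .58 .68
```

```text
(no output)
```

View pics/ov.png

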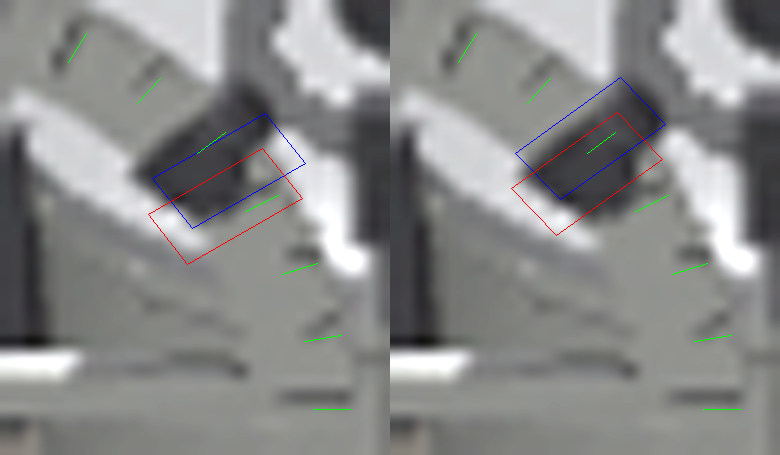

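```bash
python3 - <<'E'
from h import *
p=np.array([.5868,-.0336,.345])
def inv(X):
    d=X[:2]-p[:2];c,s=np.cos(p[2]),np.sin(p[2]);return np.round([c*d[0]+s*d[1],-s*d[0]+c*d[1]],4)
ct=load('top','a');cs=load('side','m2')
for uv in((440,425),(470,412),(475,440),(498,425)):
    print('top',uv,[inv(atz(ct,(250+uv[0]/5,155+uv[1]/5),z)) for z in(.07,.08)])
for uv in((590,265),(605,265),(630,320),(605,380)):
    print('side',uv,[inv(atz(cs,(285+uv[0]/8,190+uv[1]/8),z)) for z in(.05,.07,.08)])
goto((.4665,-.078,.12))
E
```

```text
top (440, 425) [array([-0.0855,  0.0153]), array([-0.0861,  0.0158])]
top (470, 412) [array([-0.0843, -0.0023]), array([-0.0849, -0.0017])]
top (475, 440) [array([-0.0995,  0.0003]), array([-0.0999,  0.0009])]
top (498, 425) [array([-0.096 , -0.0142]), array([-0.0965, -0.0135])]
side (590, 265) [array([-0.0907, -0.008 ]), array([-0.0889,  0.025 ]), array([-0.088 ,  0.0415])]
side (605, 265) [array([-0.0951, -0.008 ]), array([-0.0931,  0.025 ]), array([-0.0921,  0.0415])]
side (630, 320) [array([-0.101 ,  0.0223]), array([-0.0988,  0.0542]), array([-0.0977,  0.0702])]
side (605, 380) [array([-0.0925,  0.0539]), array([-0.0906,  0.0848]), array([-0.0896,  0.1003])]
t 11.77 tcp [0.5733 0.0041 0.1792] yaw [-3.141 -0.     1.922] F [ 0.3 -0.3 -0.6] T [ 0.   -0.14  0.01] open 0.0458 q6 [-0.13  0.44  1.4  -0.    1.3  -0.48]
tool shift [-0.0404 -0.1284  0.0593]
```

Call:
step_arm(moves=[[[-0.008,-0.025,0,0],[-0.008,-0.026,0,0],[-0.008,-0.026,0,0],[-0.008,-0.026,0,0],[-0.0084,-0.0254,0,0],[0,0,0,0],[0,0,0,0]]], hand=0.4)

```text
time: 12.35
tool_pos: [0.4659, -0.0784, 0.1792]
tool_rot: [-3.141, -0.001, 1.92]
contact_force: [0.5, -0.1, -0.4]
opening: 0.0367
```

Call:
step_arm(moves=[[[0,0,0.015,0],[0,0,0.015,0],[0,0,0.015,0],[0,0,0.015,0],[0,0,0,0],[0,0,0,0]]])

```text
time: 12.85
tool_pos: [0.4669, -0.0773, 0.119]
tool_rot: [-3.14, -0.001, 1.922]
contact_force: [0.9, -0.2, 0.5]
opening: 0.0366
```

```bash
python3 - <<'E'
from h import *
T=np.array(robot.observe()['tool_pos'])
look('n',o=(290,110),pts=[T+[0,0,.033]])
look('n','top',o=(270,160))
E
```

```text
t 12.85 tcp [ 0.4669 -0.0773  0.119 ] yaw [-3.140e+00 -1.000e-03  1.922e+00] F [ 0.9 -0.2  0.5] T [-0.04 -0.1  -0.03] open 0.0366 q6 [-0.33  0.32  1.76  0.    1.06 -0.68]
t 12.9 tcp [ 0.4675 -0.0776  0.1198] yaw [-3.141 -0.     1.922] F [-0.4  0.7  1.7] T [-0.06 -0.15  0.05] open 0.0367 q6 [-0.33  0.32  1.76  0.    1.06 -0.68]
```

View pics/n_side_c.png

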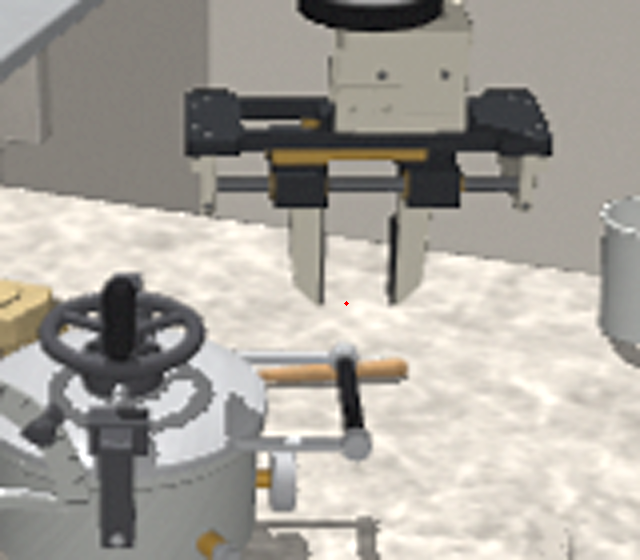

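View pics/n_top_c.png

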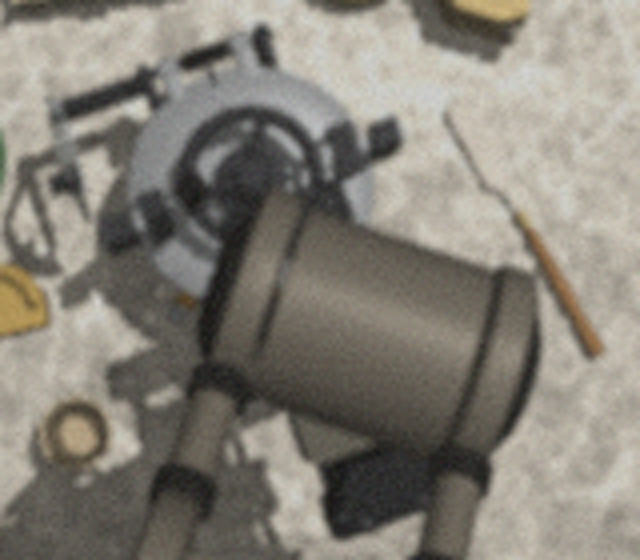

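Call:
step_arm(moves=[[[0,0.0012,0.01,0],[0,0,0.012,0],[0,0,0.012,0],[0,0,0.01,0],[0,0,0.008,0],[0,0,0.006,0],[0,0,0,0]]])

```text
time: 13.53
tool_pos: [0.4679, -0.0774, 0.0613]
tool_rot: [-3.141, -0.0, 1.922]
contact_force: [0.3, 0.6, 1.5]
opening: 0.0367
```

```bash
python3 - <<'E'
from h import *
T=np.array(robot.observe()['tool_pos'])
look('o',o=(280,110),pts=[T+[0,0,.033]])
E
```

```text
t 13.53 tcp [ 0.4679 -0.0774  0.0613] yaw [-3.141 -0.     1.922] F [0.3 0.6 1.5] T [ 0.04 -0.13 -0.02] open 0.0367 q6 [-0.33  0.4   1.83 -0.    0.91 -0.68]
```

View pics/o_side_c.png

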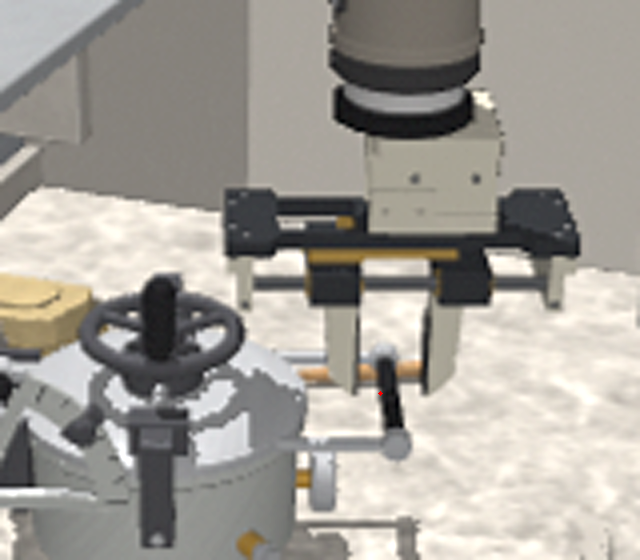

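Call:
step_arm(moves=[[[0,0,0.004,0],[0,0,0.004,0],[0,0,0.001,0],[0,0,0,0]]])

```text
time: 13.92
tool_pos: [0.468, -0.0775, 0.0526]
tool_rot: [-3.141, -0.0, 1.922]
contact_force: [-0.0, 0.0, 0.5]
opening: 0.0364
```

Call:
step_arm(moves=[[[0,0,0,0],[0,0,0,0],[0,0,0,0],[0,0,0,0],[0,0,0,0],[0,0,0,0],[0,0,0,0],[0,0,0,0]]], hand=0, force=30)

```text
time: 14.58
tool_pos: [0.4672, -0.0779, 0.0527]
tool_rot: [-3.14, -0.0, 1.922]
contact_force: [-4.3, -2.1, 2.3]
opening: 0.0109
```

```bash
python3 - <<'E'
from h import *
T=np.array(robot.observe()['tool_pos'])
look('q',o=(280,110),pts=[T+[0,0,.033]])
E
```

```text
t 14.58 tcp [ 0.4672 -0.0779  0.0527] yaw [-3.14  -0.     1.922] F [-4.3 -2.1  2.3] T [-0.61  0.67  0.01] open 0.0109 q6 [-0.33  0.41  1.84 -0.    0.89 -0.68]
```

View pics/q_side_c.png

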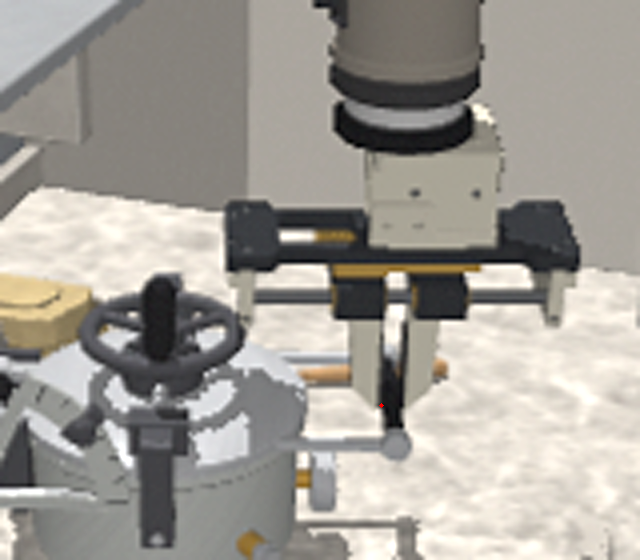

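```bash
python3 - <<'E'
import numpy as np
a=np.arange(0,29)*.025
y=np.round(.225*(1-np.cos(a)),4);z=np.round(-.225*np.sin(a),4)
for i in range(0,28,8): print(a[i],[[0,float(round(y[j+1]-y[j],4)),float(round(z[j+1]-z[j],4)),0] for j in range(i,min(i+8,28))])
E
```

```text
0.0 [[0, 0.0001, -0.0056, 0], [0, 0.0002, -0.0056, 0], [0, 0.0003, -0.0057, 0], [0, 0.0005, -0.0056, 0], [0, 0.0007, -0.0056, 0], [0, 0.0007, -0.0055, 0], [0, 0.0009, -0.0056, 0], [0, 0.0011, -0.0055, 0]]
0.2 [[0, 0.0012, -0.0055, 0], [0, 0.0013, -0.0055, 0], [0, 0.0015, -0.0054, 0], [0, 0.0015, -0.0054, 0], [0, 0.0018, -0.0053, 0], [0, 0.0018, -0.0054, 0], [0, 0.002, -0.0052, 0], [0, 0.0022, -0.0052, 0]]
0.4 [[0, 0.0022, -0.0052, 0], [0, 0.0024, -0.0051, 0], [0, 0.0025, -0.005, 0], [0, 0.0026, -0.005, 0], [0, 0.0028, -0.0049, 0], [0, 0.0029, -0.0048, 0], [0, 0.003, -0.0048, 0], [0, 0.0031, -0.0046, 0]]
0.6000000000000001 [[0, 0.0032, -0.0046, 0], [0, 0.0034, -0.0046, 0], [0, 0.0034, -0.0044, 0], [0, 0.0036, -0.0043, 0]]
```

Call:
step_arm(moves=[[[0,0.0001,-0.0056,0],[0,0.0002,-0.0056,0],[0,0.0003,-0.0057,0],[0,0.0005,-0.0056,0],[0,0.0007,-0.0056,0],[0,0.0007,-0.0055,0],[0,0.0009,-0.0056,0],[0,0.0011,-0.0055,0]]], force=35)

```text
time: 15.3
tool_pos: [0.4712, -0.0764, 0.0973]
tool_rot: [-3.139, -0.0, 1.922]
contact_force: [-3.1, -6.3, -7.4]
opening: 0.011
```

```bash
python3 - <<'E'
from h import *
T=np.array(robot.observe()['tool_pos'])
look('r',o=(280,110),pts=[T+[0,0,.033]])
E
```

```text
t 15.3 tcp [ 0.4712 -0.0764  0.0973] yaw [-3.139 -0.     1.922] F [-3.1 -6.3 -7.4] T [-0.86  0.4  -0.05] open 0.011 q6 [-0.32  0.36  1.78 -0.    1.01 -0.67]
```

View pics/r_side_c.png

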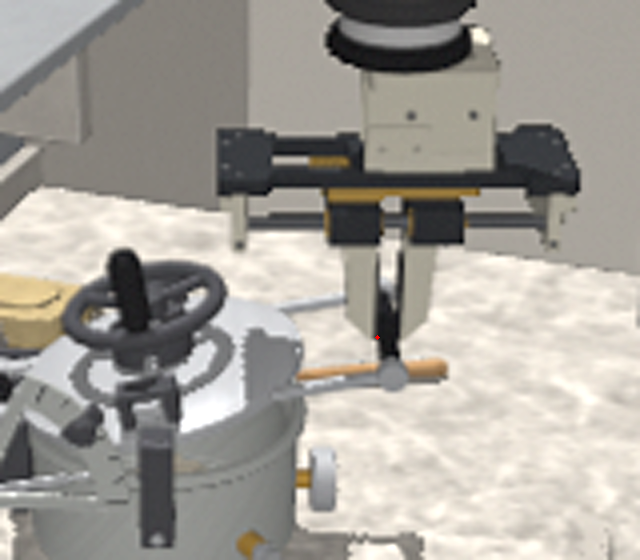

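Call:
step_arm(moves=[[[-0.0004,0.0012,-0.0055,0],[0,0.0013,-0.0055,0],[0,0.0015,-0.0054,0],[0,0.0015,-0.0054,0],[0,0.0018,-0.0053,0],[0,0.0018,-0.0054,0],[0,0.002,-0.0052,0],[0,0.0022,-0.0052,0]]])

```text
time: 16.02
tool_pos: [0.4835, -0.072, 0.1402]
tool_rot: [-3.138, -0.001, 1.922]
contact_force: [-4.6, -4.7, -6.1]
opening: 0.0106
```

Call:
step_arm(moves=[[[0,0.0022,-0.0052,0],[0,0.0024,-0.0051,0],[0,0.0025,-0.005,0],[0,0.0026,-0.005,0],[0,0.0028,-0.0049,0],[0,0,0,0],[0,0,0,0]]])

```text
time: 16.6
tool_pos: [0.4952, -0.0678, 0.1654]
tool_rot: [-3.138, -0.001, 1.922]
contact_force: [-4.1, -4.2, -5.1]
opening: 0.0109
```

```bash
python3 - <<'E'
from h import *
s=robot.observe();T=np.array(s['tool_pos'])
print('a',np.arcsin((T[2]-.0527)/.225))
look('s',o=(260,90),w=160,h=150)
look('s2',o=(262,196),w=58,h=49,k=12)
E
```

```text
a 0.5246609771560199
t 16.6 tcp [ 0.4952 -0.0678  0.1654] yaw [-3.138e+00 -1.000e-03  1.922e+00] F [-4.1 -4.2 -5.1] T [-0.87  0.79 -0.02] open 0.0109 q6 [-0.29  0.32  1.62 -0.    1.2  -0.64]
t 16.65 tcp [ 0.4951 -0.0678  0.1652] yaw [-3.138e+00 -1.000e-03  1.922e+00] F [-6.  -3.7 -5.4] T [-0.89  0.77  0.04] open 0.0108 q6 [-0.29  0.32  1.62 -0.    1.2  -0.64]
```

View pics/s_side_c.png

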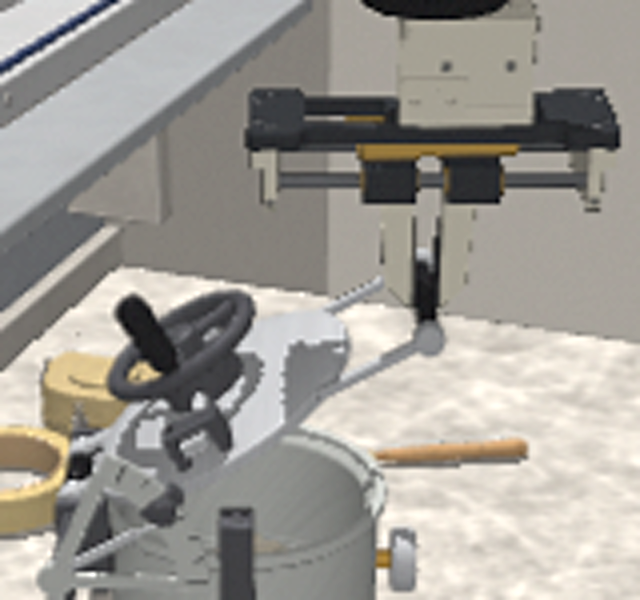

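View pics/s2_side_c.png

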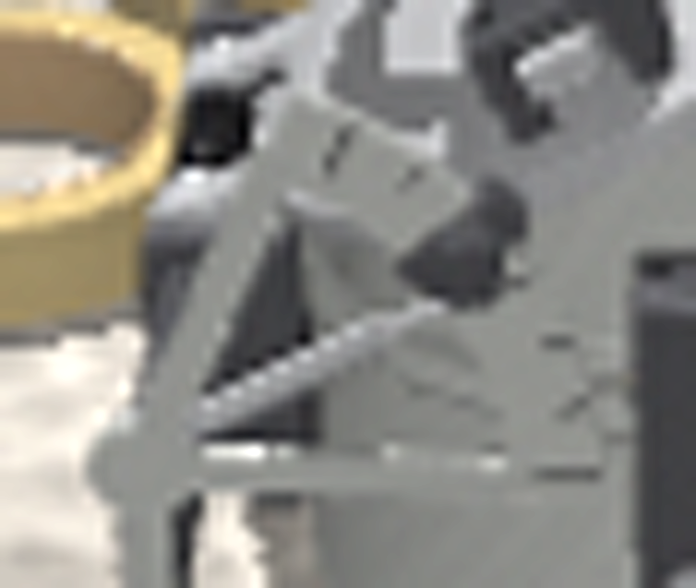

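```bash
python3 - <<'E'
from h import *
from fit import W
p=np.load('pose.npy');p[:2]=[.5868,-.0336];p[2]=.35
c=load('side','s2')
f=lambda a,r,y,t=0:np.round((proj(c,W(p,(.095-r*np.cos(a)+t*np.sin(a),y,.094+r*np.sin(a)+t*np.cos(a))))[0]-(262,196)+.5)*12-.5)
for a in(.45,.525,.55,.6,.65,.7,.75): print(a,'ptr',f(a,.062,.1045),'inner front face lo/hi',f(a,.062,.116,-.0055),f(a,.062,.116,.0055),'outer rear top',f(a,.084,.105,.0055))
print(f(0,.0,.1045),[ (d,f(np.radians(d),.077,.1115)) for d in(0,10,20,50,60)])
E
```

```text
0.45 ptr [457. 313.] inner front face lo/hi [468. 372.] [438. 323.] outer rear top [555. 243.]
0.525 ptr [444. 293.] inner front face lo/hi [456. 351.] [422. 303.] outer rear top [535. 216.]
0.55 ptr [439. 286.] inner front face lo/hi [452. 344.] [417. 297.] outer rear top [528. 207.]
0.6 ptr [429. 273.] inner front face lo/hi [443. 330.] [405. 285.] outer rear top [513. 190.]
0.65 ptr [418. 261.] inner front face lo/hi [433. 317.] [393. 273.] outer rear top [497. 173.]
0.7 ptr [406. 248.] inner front face lo/hi [423. 304.] [380. 261.] outer rear top [480. 158.]
0.75 ptr [394. 237.] inner front face lo/hi [412. 291.] [366. 250.] outer rear top [462. 142.]
[145. 443.] [(0, array([580., 467.])), (10, array([572., 402.])), (20, array([550., 338.])), (50, array([411., 173.])), (60, array([345., 133.]))]
```

Call:
step_arm(moves=[[[0,0.0029,-0.0048,0],[0,0.003,-0.0048,0],[0,0.0031,-0.0046,0],[0,0,0,0],[0,0,0,0]]])

```text
time: 17.12
tool_pos: [0.5035, -0.0648, 0.1796]
tool_rot: [-3.138, -0.001, 1.922]
contact_force: [-5.9, -5.2, -5.3]
opening: 0.0104
```

```bash
python3 - <<'E'
from h import *
s=robot.observe();T=np.array(s['tool_pos'])
print('a',np.arcsin((T[2]-.0527)/.225))
look('u',o=(270,196),w=45,h=40,k=15)
look('u','top',o=(265,165),w=60,h=50,k=12)
E
```

```text
a 0.59898930544419
t 17.12 tcp [ 0.5035 -0.0648  0.1796] yaw [-3.138e+00 -1.000e-03  1.922e+00] F [-5.9 -5.2 -5.3] T [-0.93  0.88  0.  ] open 0.0104 q6 [-0.28  0.32  1.58 -0.    1.24 -0.63]
t 17.17 tcp [ 0.5034 -0.0649  0.1795] yaw [-3.138e+00 -1.000e-03  1.922e+00] F [-5.7 -5.3 -5.8] T [-0.91  0.84 -0.06] open 0.0108 q6 [-0.28  0.32  1.58 -0.    1.24 -0.63]
```

View pics/u_side_c.png

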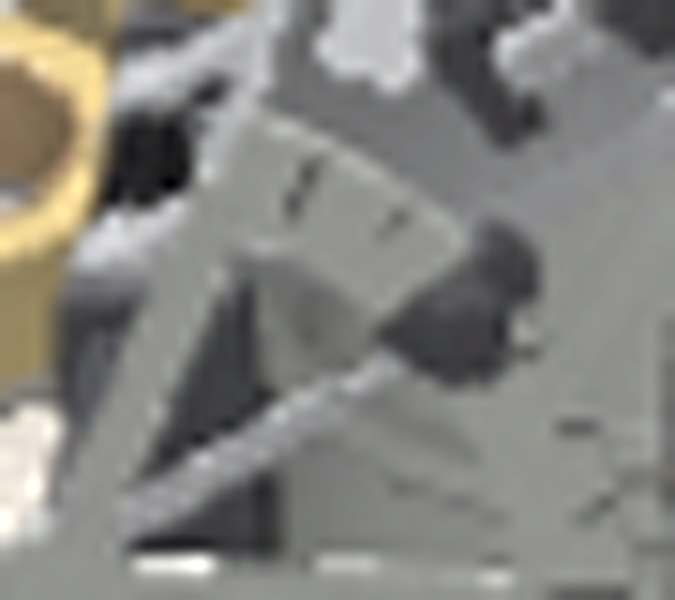

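View pics/u_top_c.png

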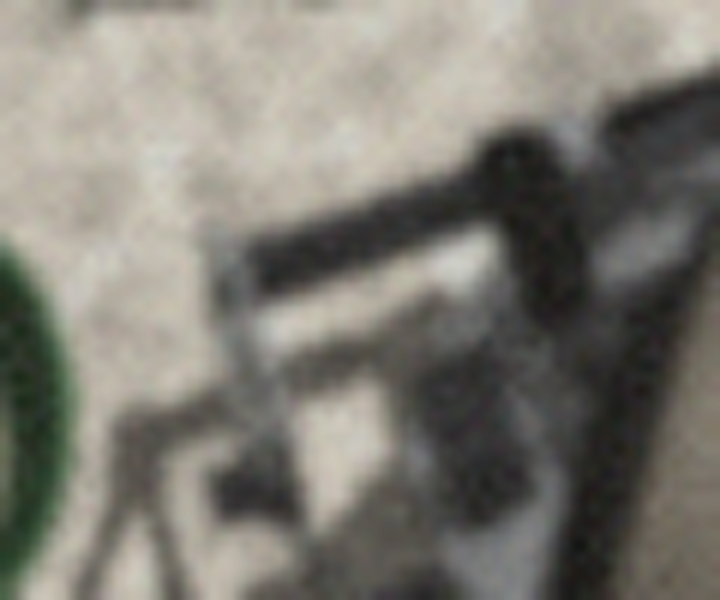

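```bash
cat > ov2.py <<'E'
from h import *
from fit import W
import sys
p=np.load('pose.npy');p[:2]=[.5868,-.0336];p[2]=.35
c=load('side','u');o=np.array([274,200]);k=13
base=cv2.imread('pics/u_side.png')[200:232,274:304]
out=[]
off=np.array([0,.6])
for a in [float(v) for v in sys.argv[1:]]:
    im=cv2.convertScaleAbs(cv2.resize(base,None,fx=k,fy=k,interpolation=cv2.INTER_CUBIC),alpha=1.5)
    f=lambda a,r,y,t=0:(proj(c,W(p,(.095-r*np.cos(a)+t*np.sin(a),y,.094+r*np.sin(a)+t*np.cos(a))))[0]+off-o+.5)*k-.5
    for y,col in((.105,(255,0,0)),(.115,(0,0,255))):
        P=np.array([f(a,r,y,t) for r,t in((.0615,-.0055),(.0835,-.0055),(.0835,.0055),(.0615,.0055))])
        cv2.polylines(im,[P.astype(int)],True,col,1)
    for d in range(0,70,10):
        P=np.array([f(np.radians(d),r,.1115) for r in(.074,.080)]);cv2.polylines(im,[P.astype(int)],False,(0,255,0),1)
    for aa,col in ((a,(0,255,255)),(.599,(255,0,255))):
        P=np.array([f(aa,r,.1045) for r in(.02,.062)]);cv2.polylines(im,[P.astype(int)],False,col,1)
    out.append(im)
cv2.imwrite('pics/ov2.png',np.hstack(out))
E
python3 ov2.py .62 .69
```

```text
(no output)
```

View pics/ov2.png

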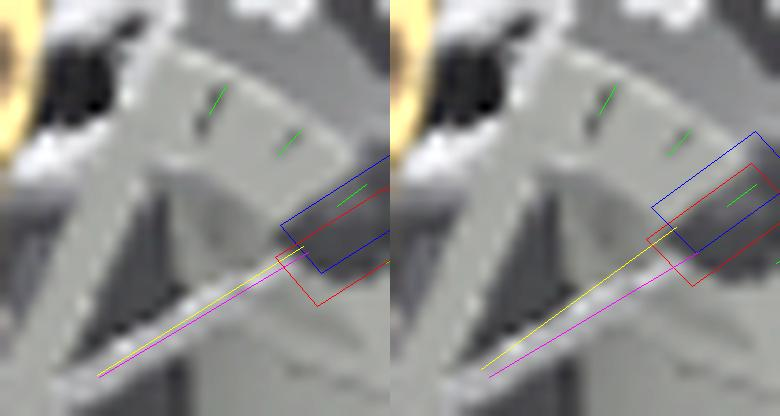

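```bash
sed -i 's/o=np.array(\[274,200\])/o=np.array([284,198])/; s/\[200:232,274:304\]/[198:228,284:314]/; s/\.0615,/float(__import__("os").environ["R"]),/g; s/\.0835,/.022+float(__import__("os").environ["R"]),/g' ov2.py; R=.0645 python3 ov2.py .63 .67
```

View pics/ov2.png

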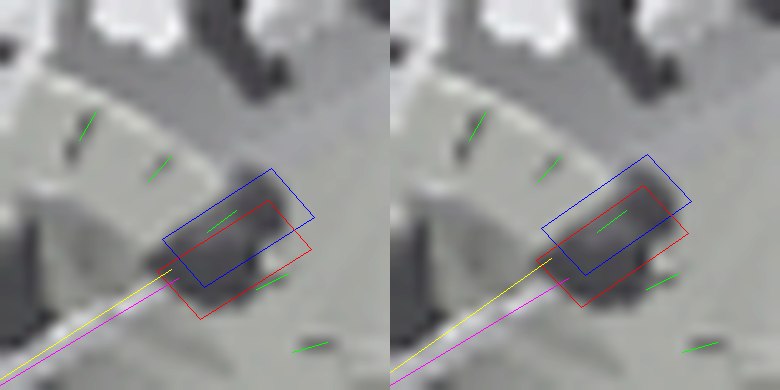

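Call:
step_arm(moves=[[[0,0.0026,-0.0037,0],[0,0.0027,-0.0037,0],[0,0.0028,-0.0037,0],[0,0,0,0],[0,0,0,0],[0,0,0,0]]])

```text
time: 17.72
tool_pos: [0.5109, -0.0622, 0.1905]
tool_rot: [-3.137, -0.001, 1.922]
contact_force: [-5.3, -4.1, -5.3]
opening: 0.0108
```

```bash
python3 - <<'E'
from h import *
s=robot.observe();T=np.array(s['tool_pos'])
print('a',np.arcsin((T[2]-.0527)/.225))
look('v',o=(270,196),w=45,h=40,k=15)
look('v2',o=(260,90),w=160,h=150)
E
```

```text
a 0.6591640366603058
t 17.72 tcp [ 0.5109 -0.0622  0.1905] yaw [-3.137e+00 -1.000e-03  1.922e+00] F [-5.3 -4.1 -5.3] T [-0.95  0.98 -0.02] open 0.0108 q6 [-0.27  0.32  1.54 -0.    1.28 -0.62]
t 17.77 tcp [ 0.5109 -0.0622  0.1905] yaw [-3.137e+00 -1.000e-03  1.922e+00] F [-6.7 -5.7 -5.6] T [-0.99  0.96  0.01] open 0.011 q6 [-0.27  0.32  1.54 -0.    1.28 -0.62]
```

View pics/v_side_c.png

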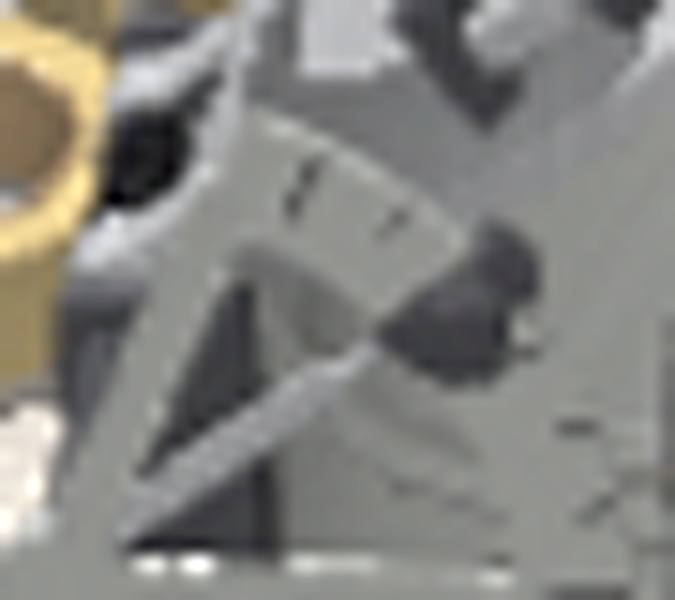

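View pics/v2_side_c.png

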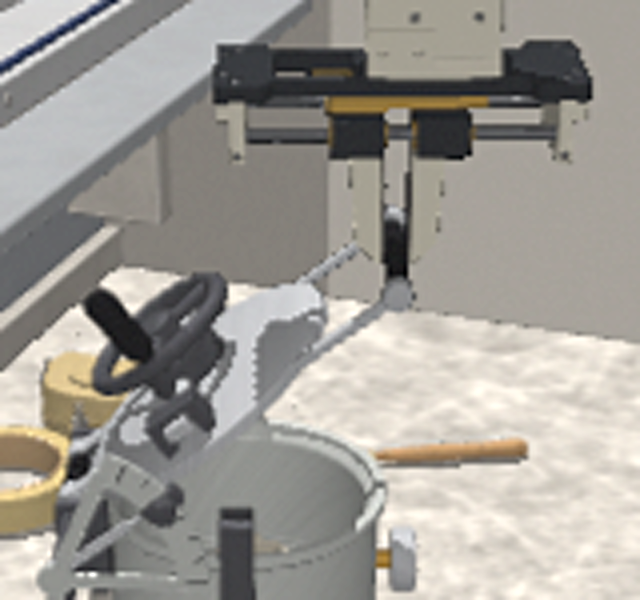

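```bash
python3 - <<'E'
from h import *
from fit import W
for xy,yw in(((.5868,-.0336),.345),((.5862,-.0338),.354)):
    p=np.array([*xy,yw]);ct=load('top','u')
    for a in(.58,.62,.66,.70,.74):
        print(a,[ ((proj(ct,W(p,(.095-r*np.cos(a),y,.094+r*np.sin(a))))[0]-(265,165)+.5)*12-.5).round(0) for r,y in((.0625,.110),(.0725,.110),(.0835,.110))] if False else None, end=' ')
        for r in(.0615,.0725,.0835): print(((proj(ct,W(p,(.095-r*np.cos(a),.110,.094+r*np.sin(a))))[0]-(265,165)+.5)*12-.5).round(0),end='')
        print()
    for r,y in((0,.1045),(0,.110)): print('hinge',((proj(ct,W(p,(.095,y,.094)))[0]-(265,165)+.5)*12-.5).round(0))
E
```

```text
0.58 None [276. 472.][287. 507.][298. 543.]
0.62 None [273. 464.][283. 498.][293. 533.]
0.66 None [270. 457.][279. 489.][289. 522.]
0.7 None [267. 448.][276. 480.][285. 511.]
0.74 None [263. 440.][272. 470.][280. 500.]
hinge [242. 276.]
hinge [219. 284.]
0.58 None [277. 479.][288. 515.][299. 550.]
0.62 None [274. 472.][284. 506.][295. 540.]
0.66 None [270. 464.][280. 497.][290. 530.]
0.7 None [267. 456.][277. 487.][286. 519.]
0.74 None [264. 448.][273. 477.][281. 507.]
hinge [240. 284.]
hinge [217. 292.]
```

Call:
step_arm(moves=[[[0,0.0014,-0.0018,0],[0,0,0,0],[0,0,0,0],[0,0,0,0],[0,0,0,0],[0,0,0,0],[0,0,0,0],[0,0,0,0]]])

```text
time: 18.48
tool_pos: [0.5122, -0.0617, 0.1923]
tool_rot: [-3.137, -0.001, 1.922]
contact_force: [-6.8, -4.7, -5.2]
opening: 0.0108
```

```bash
python3 - <<'E'
from h import *
s=st();print(np.arcsin((s['tool_pos'][2]-.0527)/.225),np.round(s['qvel'],3))
look('w',o=(270,196),w=45,h=40,k=15);look('w','top',o=(240,140),w=150,h=140,k=4)
s=st();print(np.arcsin((s['tool_pos'][2]-.0527)/.225))
E
```

```text
t 18.48 tcp [ 0.5122 -0.0617  0.1923] yaw [-3.137e+00 -1.000e-03  1.922e+00] F [-6.8 -4.7 -5.2] T [-0.93  0.95  0.03] open 0.0108 q6 [-0.27  0.32  1.54 -0.    1.28 -0.62]
0.6691042203840891 [-0.     0.    -0.     0.001  0.002  0.001]
t 18.48 tcp [ 0.5122 -0.0617  0.1923] yaw [-3.137e+00 -1.000e-03  1.922e+00] F [-6.8 -4.7 -5.2] T [-0.93  0.95  0.03] open 0.0108 q6 [-0.27  0.32  1.54 -0.    1.28 -0.62]
t 18.53 tcp [ 0.5122 -0.0617  0.1922] yaw [-3.137e+00 -1.000e-03  1.922e+00] F [-6.8 -5.3 -5.7] T [-0.97  0.94 -0.02] open 0.0107 q6 [-0.27  0.32  1.54 -0.    1.28 -0.62]
t 18.58 tcp [ 0.5122 -0.0617  0.1922] yaw [-3.137e+00 -1.000e-03  1.922e+00] F [-6.6 -6.  -5.1] T [-1.    0.9   0.05] open 0.0109 q6 [-0.27  0.32  1.54 -0.    1.28 -0.62]
0.6689352298669711
```

View pics/w_side_c.png

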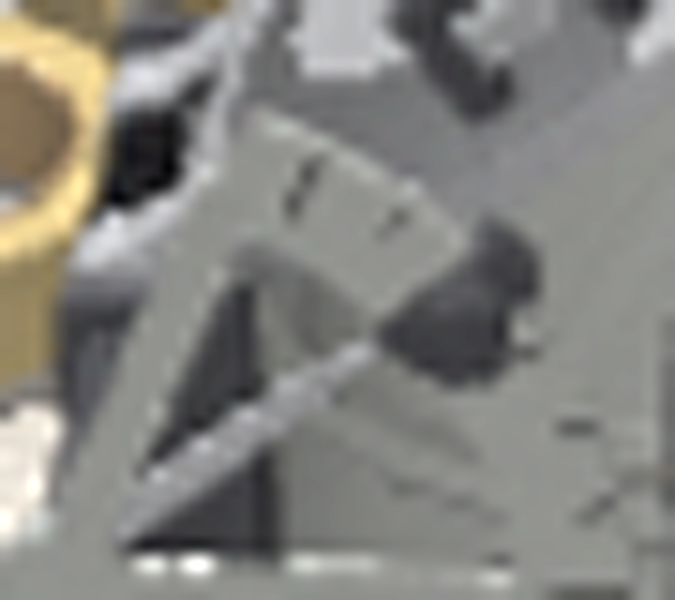

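View pics/w_top.png

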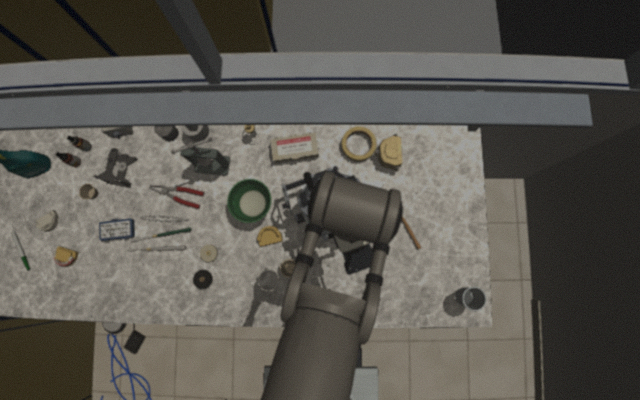

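```bash
python3 - <<'E'
from cell import robot
print(robot.hand_in())
E
```

```text
the job is handed in; nothing more can be done
None
```

The handwheel is unlocked at its stop, and the job was handed in at 18.6 s with the gripper still holding the bar and the lid steady at about 0.67 rad. My estimate of the index mark is 0.66 to 0.70 rad. No verdict was reported.

**Wheel:** I turned it anticlockwise by its knob until the arm met the stop. The reading there was about 6.25 rad by position with a push of about 20 N. I held it more than 0.2 s with the lid still shut before letting go.

**Lid:** I lifted it by the bar along its arc. My last angle figure comes from the hand's height, and the hand's forward travel agrees with it. The arm joints were still and the gripper opening was 10.8 mm on the bar at 35 N grip.

**Index:** The side camera put it near 0.66–0.67 rad and the top camera at 0.68–0.71. I settled on 0.67. In the last picture the pointer tip is hidden behind the index block and quadrant, so I could not confirm the match directly at the tip.

**Surroundings:** The index looked unmoved in the side pictures, and the bowl, jaw cast and spatula in the last top view. The arm partly hides the crucible there, and I did not check the flask on its own.

**One disagreement:** The gripper in the side picture stood about 33 mm higher than its reported height. I trusted the pictures, and both grasps confirmed that.

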